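# Pile plates in the drilling clamp and latch it

## Robot

A 7-joint arm with a two-finger parallel gripper is mounted at the origin on the work surface. World frame = base frame: x ahead of the robot, y to its left, z up, the work surface at z = 0. Lengths are in m, angles in rad, forces in N, time in s.
With the tool pointing down it reaches from about 0.425 to 0.875 m from the base axis. Payload 9.9 kg.
Tool frame: the origin (TCP) lies at the centre of the arm's flange, where the gripper is bolted on; the fingertips stand 173 mm ahead of it and the grasp point (between the pads) lies 155 mm ahead of it; z points along the fingers, y is the line along which they close (so a half turn about z gives the same grasp; the last joint's range is limited). The gripper opens to 85 mm and grips with 20 to 120 N. Pads are 22 mm wide; open, the fingers measure 114 mm over their backs; the gripper's body (76 mm by 85 mm) begins 54 mm behind the grasp point. The pads swing forward as they close: fully open they stand 13 mm farther back than shut.
Start: joints at [1.171, 0.576, 0.025, 1.437, -0.015, 1.129, -0.057], TCP at [0.21, -0.642, 0.405] pointing down, gripper open.
Joint ranges: [-2.76, 2.76], [-0.34, 2.15], [-1.52, 1.57], [0.19, 2.46], [-1.09, 4.23], [0.17, 1.99], [-2.82, 2.82]. Speed limits (rad/s): [2.22, 2.22, 3.01, 3.01, 3.14, 3.14, 3.14].

## Interface

Orientations are given as a unit quaternion [x, y, z, w].
In Python, from cell import sensors, eyes, ticket, finder gives the robot as it stands.
- The arm moves only by the shell command python3 -m jog 'ROWS' [OPENING] [FORCE]. ROWS is JSON, a list that holds one entry, the list of rows, each a list of 4 numbers: the shift along the tool's x, y, z normalised to -1 to 1, where 1 is 150 mm, then the turn about the tool's z normalised to -1 to 1, where 1 is 180 degrees. In form: [[[x, y, z, roll], ...]]. A call has 1 to 20 rows; each row is the pose to reach, as a shift and turn from the pose commanded when the call began, along the tool's axes at that moment, turning the shorter way round; what a row does not reach only later rows make up. A row lasts 1/10 s, in which the tool goes at most 50 mm and 8.59 degrees, less where a joint would pass 70% of its speed; a pose out of reach is approached as far as the arm can. A call with a number of a shift or a turn outside -1 to 1 is refused whole. A call with a gripper value outside its range is refused whole. OPENING is the finger opening in mm, from 0 to 85.4, set as the call begins (- or left out, the last holds). The fingers move at their own pace and stop on an object; FORCE is the grip in N (left out, the last holds). Time passes only in rows, so rows that repeat a pose let the fingers close. It gives the time, the measured TCP pose, the force, the opening and the grip force at its end, in the units of the state.
- sensors.get_obs(): the state, without advancing time (a new reading comes with each control period).
- eyes.capture(name): name is "side" or "top" or "wrist"; returns a dict with "pixels" (384x512x3 uint8, red, green, blue), "K" (3x3 intrinsics, pixels), "position" and "rotation" of the camera in the world. Camera axes: x right, y up, looking along -z (the intrinsics and any distortion apply to the point x, -y, -z); pixel columns grow to the right and rows downward; lengths in m; the calibration is good to about 2 mm. The wrist camera is an equidistant fisheye: a pixel r from the principal point sees the ray r / f radians off the axis. A picture is of the moment at which its call begins. There is no depth.
- ticket.finish_job(): hands the job in; it is judged then, once.
Trained networks look in a picture, given as the dict that the camera call returned (one of the last four; its "shot" number tells which), for a name from the list of things; names that differ only in an ending like _2 or _b are one class to them, and where a whole thing is asked for, a point or a joint stands for the part that bears it (a point fixed in the world has none). Each returns a list of dicts, best first, with "confidence" (0 to 1); they miss things now and then, are a little off and sometimes report something else, mostly with a low value. They report only what shows in the picture. A call takes as long as a camera call. They do not tell look-alikes from the thing itself.
- finder.boxes_of(picture, label): "position" ([x, y, z] in m, in the coordinates of the camera as it stood for that picture, good to about 4 mm: the middle of the surface that is visible of it).
- finder.mark_of(picture, label): "position" ([x, y, z] in m, in the coordinates of the camera as it stood for that picture, good to about 4 mm: a listed point, or the origin of a listed thing).
The state is a dict: "t": time; "joint_pos": joint angles; "joint_velocities": joint speeds; "tau": joint torques, N m; "tool_pos": TCP position; "tcp_rot": TCP orientation; "wrist_force": force on the tool from outside, world axes, zero at the start; "ft_torque": the same for the moment, N m; "opening": finger opening in m; "finger_force": force on a finger pad.
Only numpy, scipy, OpenCV 4.12 (cv2) and the standard library are available. Lean on these libraries where they do the work, as an engineer would, in place of code of your own. Each camera call takes 0.05 s, during which the arm holds its last target. There are 200 camera calls.

## Task

Get the plates ready to be drilled as one pile: take the wooden board off the clamp's bed, stack all the aluminium plates squarely on the bed, flush with its edges and with one another, and lay the board squarely on top of the pile. Then press the hand lever down until it latches and stays down by itself, leaving the pile still square. Do not disturb the spanner, the tub of fittings or the hose coupler.

Things in the scene. Friction and masses are not known exactly. Their poses are not given: they have to be found in the camera images.
- plate1: one of 3 to 5 identical flat aluminium plates, 60 mm (its x) by 120 mm (its y) by 12 mm thick, lying flat on the bench at the start, 0.22 kg; origin at its centre; either face may be up
- plate2: one of 3 to 5 identical flat aluminium plates, 60 mm (its x) by 120 mm (its y) by 12 mm thick, lying flat on the bench at the start, 0.22 kg; origin at its centre; either face may be up
- plate3: one of 3 to 5 identical flat aluminium plates, 60 mm (its x) by 120 mm (its y) by 12 mm thick, lying flat on the bench at the start, 0.22 kg; origin at its centre; either face may be up
- plate4: one of 3 to 5 identical flat aluminium plates, 60 mm (its x) by 120 mm (its y) by 12 mm thick, lying flat on the bench at the start, 0.22 kg; origin at its centre; either face may be up
- plate5: one of 3 to 5 identical flat aluminium plates, 60 mm (its x) by 120 mm (its y) by 12 mm thick, lying flat on the bench at the start, 0.22 kg; origin at its centre; either face may be up
- board: light wooden drilling board, 60 mm (its x) by 120 mm (its y) by 18 mm thick, with two small drill marks; origin at its centre; either face may be up. It lies on the clamp's bed at the start. Once taken off it may be put down flat anywhere free on the bench until it is needed
- bed (a point): centre of the top face of the clamp's bed, 18 mm above the bench: a dark steel block 60 mm (x) by 120 mm (y), the same outline as a plate and the board, 10 mm above the clamp's grey base plate (8 mm thick, 110 mm in x, from y = -80 to +190 mm). y runs along the bed towards the hand lever, z up. Blue side cheeks stand from y = 110 to 180 mm, 103 mm above the bench
- holddown_end (a point): end of the steel hold-down arm, 120 mm from its pivot between the cheeks. Lever up: the arm stands upright to 216 mm above the bench, its rubber foot sticking out towards the bed to y = 95 mm at 186 mm height. As the lever goes down the arm swings over the bed by itself and its sprung foot presses on the pile, whether of 3 or 5 plates with the board
- lever_grip (a point): centre of the black handle of the hand lever, 70 mm long along the lever, 36 mm wide (bed x) and 22 mm thick; it lies 115 mm from the lever's pivot. Axes are not needed
- lever_pivot (a point): pivot of the hand lever, 81 mm above the bench; its axis is the x axis of the bed, and this point has the bed's axes (y towards the lever). The lever points to +y, at 0.8 rad above level when up and level when down
- lever (a joint): turn of the hand lever, rad: 0 is up, 0.8 is fully down (level). It is sprung upwards up to about 0.55 rad, with up to about 13 N at the handle; beyond that a detent snaps it to 0.8 and holds it. The latched lever can be lifted again by pinching the handle across its 36 mm width from above
- tub: clear round plastic tub of fittings, 96 mm wide, 60 mm high; bystander; origin at the centre of its underside
- spanner: steel spanner, 200 mm long, lying on the bench; bystander
- coupler: upright steel and brass hose coupler, 44 mm wide, 80 mm high; bystander; origin at the centre of its underside
There are look-alikes about, which are no part of the job. Leave any green or turquoise look-alike of the plate4 alone.

How it is judged:
On the way, in this order (a step that is already met when the one before it is completed fails the run):
1. the board has been taken off the clamp's bed (horizontal distance between board and bed above 0.09 m), for 0.2 s.
2. all the plates lie flat, square and flush on the bed in one pile, released, with the board not among them and the lever still up (x of plate1 in the frame of bed between -0.007 and 0.007 m and y of plate1 in the frame of bed between -0.007 and 0.007 m and angle between the y axis of each of plate1, plate2, plate3, plate4, plate5 and the y axis of bed, either way round below 0.09 rad and angle between the z axis of each of plate1, plate2, plate3, plate4, plate5 and the z axis of bed, either way round below 0.06 rad and z of plate1 in the frame of bed between 0.002 and 0.078 m and linear speed of each of plate1, plate2, plate3, plate4, plate5 below 0.02 m/s and x of plate2 in the frame of bed between -0.007 and 0.007 m and y of plate2 in the frame of bed between -0.007 and 0.007 m and z of plate2 in the frame of bed between 0.002 and 0.078 m and x of plate3 in the frame of bed between -0.007 and 0.007 m and y of plate3 in the frame of bed between -0.007 and 0.007 m and z of plate3 in the frame of bed between 0.002 and 0.078 m and x of plate4 in the frame of bed between -0.007 and 0.007 m and y of plate4 in the frame of bed between -0.007 and 0.007 m and z of plate4 in the frame of bed between 0.002 and 0.078 m and x of plate5 in the frame of bed between -0.007 and 0.007 m and y of plate5 in the frame of bed between -0.007 and 0.007 m and z of plate5 in the frame of bed between 0.002 and 0.078 m and contact force between the fingers and plate1 below 0.3 N and contact force between the fingers and plate2 below 0.3 N and contact force between the fingers and plate3 below 0.3 N and contact force between the fingers and plate4 below 0.3 N and contact force between the fingers and plate5 below 0.3 N and value of joint lever below 0.2 rad and horizontal distance between board and bed above 0.09 m), for 0.3 s.
3. the board lies squarely on top of the whole pile, released, with the lever still up (x of plate1 in the frame of bed between -0.007 and 0.007 m and y of plate1 in the frame of bed between -0.007 and 0.007 m and angle between the y axis of each of plate1, plate2, plate3, plate4, plate5, board and the y axis of bed, either way round below 0.09 rad and angle between the z axis of each of plate1, plate2, plate3, plate4, plate5, board and the z axis of bed, either way round below 0.06 rad and z of plate1 in the frame of bed between 0.002 and 0.078 m and linear speed of each of plate1, plate2, plate3, plate4, plate5, board below 0.02 m/s and x of plate2 in the frame of bed between -0.007 and 0.007 m and y of plate2 in the frame of bed between -0.007 and 0.007 m and z of plate2 in the frame of bed between 0.002 and 0.078 m and x of plate3 in the frame of bed between -0.007 and 0.007 m and y of plate3 in the frame of bed between -0.007 and 0.007 m and z of plate3 in the frame of bed between 0.002 and 0.078 m and x of plate4 in the frame of bed between -0.007 and 0.007 m and y of plate4 in the frame of bed between -0.007 and 0.007 m and z of plate4 in the frame of bed between 0.002 and 0.078 m and x of plate5 in the frame of bed between -0.007 and 0.007 m and y of plate5 in the frame of bed between -0.007 and 0.007 m and z of plate5 in the frame of bed between 0.002 and 0.078 m and x of board in the frame of bed between -0.007 and 0.007 m and y of board in the frame of bed between -0.007 and 0.007 m and z of board in the frame of bed between 0.002 and 0.078 m and ((angle between plate1's own z axis and vertical below 1 rad and z of board in the frame of plate1 above 0.009 m) or (angle between plate1's own z axis and vertical above 1 rad and z of board in the frame of plate1 below -0.009 m)) and ((angle between plate2's own z axis and vertical below 1 rad and z of board in the frame of plate2 above 0.009 m) or (angle between plate2's own z axis and vertical above 1 rad and z of board in the frame of plate2 below -0.009 m)) and ((angle between plate3's own z axis and vertical below 1 rad and z of board in the frame of plate3 above 0.009 m) or (angle between plate3's own z axis and vertical above 1 rad and z of board in the frame of plate3 below -0.009 m)) and ((angle between plate4's own z axis and vertical below 1 rad and z of board in the frame of plate4 above 0.009 m) or (angle between plate4's own z axis and vertical above 1 rad and z of board in the frame of plate4 below -0.009 m)) and ((angle between plate5's own z axis and vertical below 1 rad and z of board in the frame of plate5 above 0.009 m) or (angle between plate5's own z axis and vertical above 1 rad and z of board in the frame of plate5 below -0.009 m)) and contact force between the fingers and plate1 below 0.3 N and contact force between the fingers and plate2 below 0.3 N and contact force between the fingers and plate3 below 0.3 N and contact force between the fingers and plate4 below 0.3 N and contact force between the fingers and plate5 below 0.3 N and contact force between the fingers and board below 0.3 N and value of joint lever below 0.2 rad), for 0.3 s.
4. the lever is down past its detent (value of joint lever above 0.74 rad), for 0.3 s.
At the end, for the whole second after the job is handed in: All plates present lie flat on the bed in one pile, each centred on the bed to within 7 mm along each bed axis and square to it within 0.09 rad (5 degrees); the board lies on top within the same limits; the lever stays latched (over 0.74 rad); everything is at rest and released (x of plate1 in the frame of bed between -0.007 and 0.007 m and y of plate1 in the frame of bed between -0.007 and 0.007 m and angle between the y axis of each of plate1, plate2, plate3, plate4, plate5, board and the y axis of bed, either way round below 0.09 rad and angle between the z axis of each of plate1, plate2, plate3, plate4, plate5, board and the z axis of bed, either way round below 0.06 rad and z of plate1 in the frame of bed between 0.002 and 0.078 m and linear speed of each of plate1, plate2, plate3, plate4, plate5, board below 0.02 m/s and x of plate2 in the frame of bed between -0.007 and 0.007 m and y of plate2 in the frame of bed between -0.007 and 0.007 m and z of plate2 in the frame of bed between 0.002 and 0.078 m and x of plate3 in the frame of bed between -0.007 and 0.007 m and y of plate3 in the frame of bed between -0.007 and 0.007 m and z of plate3 in the frame of bed between 0.002 and 0.078 m and x of plate4 in the frame of bed between -0.007 and 0.007 m and y of plate4 in the frame of bed between -0.007 and 0.007 m and z of plate4 in the frame of bed between 0.002 and 0.078 m and x of plate5 in the frame of bed between -0.007 and 0.007 m and y of plate5 in the frame of bed between -0.007 and 0.007 m and z of plate5 in the frame of bed between 0.002 and 0.078 m and x of board in the frame of bed between -0.007 and 0.007 m and y of board in the frame of bed between -0.007 and 0.007 m and z of board in the frame of bed between 0.002 and 0.078 m and ((angle between plate1's own z axis and vertical below 1 rad and z of board in the frame of plate1 above 0.009 m) or (angle between plate1's own z axis and vertical above 1 rad and z of board in the frame of plate1 below -0.009 m)) and ((angle between plate2's own z axis and vertical below 1 rad and z of board in the frame of plate2 above 0.009 m) or (angle between plate2's own z axis and vertical above 1 rad and z of board in the frame of plate2 below -0.009 m)) and ((angle between plate3's own z axis and vertical below 1 rad and z of board in the frame of plate3 above 0.009 m) or (angle between plate3's own z axis and vertical above 1 rad and z of board in the frame of plate3 below -0.009 m)) and ((angle between plate4's own z axis and vertical below 1 rad and z of board in the frame of plate4 above 0.009 m) or (angle between plate4's own z axis and vertical above 1 rad and z of board in the frame of plate4 below -0.009 m)) and ((angle between plate5's own z axis and vertical below 1 rad and z of board in the frame of plate5 above 0.009 m) or (angle between plate5's own z axis and vertical above 1 rad and z of board in the frame of plate5 below -0.009 m)) and value of joint lever above 0.74 rad and velocity of joint lever between -0.1 and 0.1 rad/s); the robot touches nothing.
It fails at once if tub knocked out of its place (over 30 mm) (distance of tub from where it was at the start of the episode above 0.03 m).
It fails at once if spanner knocked out of its place (over 30 mm) (distance of spanner from where it was at the start of the episode above 0.03 m).
It fails at once if coupler knocked out of its place (over 30 mm) (distance of coupler from where it was at the start of the episode above 0.03 m).
Of plate1, plate2, plate3, plate4, plate5 only 3 to 5 are there at a start; the rules pass over those that are not, and their reading is None.
At some moment in a run one of board, plate1, plate2 may be knocked a few centimetres aside while the robot is not near it.
Once in a run the grip may slacken for a moment while it holds something.
It also fails if it takes over 210 s, if anything falls off the work surface, if the arm or the gripper's body presses on something with over 40 N, if the wrist force passes 120 N, or if a joint passes its speed limit or range.

## Working session

There is one attempt and no reset: what is moved stays moved. The work goes in short steps, Python scripts to look and compute and a shell command to move; the robot and the scene stay as the last step left them, time stands still between calls to the robot, and variables do not carry over. Pictures are saved under pics/ and viewed, at most 14 in all, crops included, and the job is handed in when it is done.

```bash
ls; mkdir -p pics; cat > h.py <<'E'
import numpy as np, cv2
from cell import sensors, eyes, ticket, finder
from scipy.spatial.transform import Rotation as R
def snap(name,fn=None):
    p=eyes.capture(name)
    if fn: cv2.imwrite('pics/'+fn,cv2.cvtColor(np.asarray(p['pixels']),cv2.COLOR_RGB2BGR))
    return p
def rot(p):
    r=np.asarray(p['rotation'],float)
    return r if r.shape==(3,3) else R.from_quat(r).as_matrix()
def w(p,v): return rot(p)@np.asarray(v)+np.asarray(p['position'])
def proj(p,X):
    c=rot(p).T@(np.asarray(X)-p['position']); K=p['K']; return K[0][0]*c[0]/-c[2]+K[0][2], K[1][1]*-c[1]/-c[2]+K[1][2]
E
python3 - <<'E'
from h import *
o=sensors.get_obs(); print({k:np.round(v,3).tolist() for k,v in o.items()})
for n in('top','side','wrist'):
    p=snap(n,n+'0.png'); print(n,[k for k in p],np.round(p['K'],1).tolist(),np.round(p['position'],3),np.round(rot(p),2).tolist())
    for l in ('plate1','board','bed','holddown_end','lever_grip','lever_pivot','tub','spanner','coupler'):
        for f in ('mark_of',):
            for d in getattr(finder,f)(p,l):
                print(l,f,round(d['confidence'],2),np.round(w(p,d['position']),3),{k:v for k,v in d.items() if k not in('position','confidence')} , np.round(proj(p,w(p,d['position']))) if n!='wrist' else '')
E
```

```text
pics
{'t': 0.0, 'joint_pos': [1.171, 0.577, 0.025, 1.438, -0.015, 1.129, -0.056], 'joint_velocities': [0.002, 0.0, 0.0, 0.0, 0.0, 0.0, -0.0], 'tau': [0.0, -76.577, 2.25, -28.597, 0.015, 0.013, -0.0], 'tool_pos': [0.21, -0.641, 0.404], 'tcp_rot': [0.988, 0.157, -0.0, -0.001], 'wrist_force': [0.544, -0.846, -0.256], 'ft_torque': [-0.021, 0.032, -0.001], 'finger_force': 0.0, 'opening': 0.086}
top ['pixels', 'K', 'position', 'rotation', 'shot'] [[346.9, 0.0, 256.3], [0.0, 346.9, 198.5], [0.0, 0.0, 1.0]] [ 0.467 -0.031  1.06 ] [[-0.02, 1.0, -0.07], [-1.0, -0.02, -0.01], [-0.01, 0.07, 1.0]]
plate1 mark_of 0.93 [0.346 0.167 0.007] {} [197. 263.]
plate1 mark_of 0.91 [ 0.74  -0.423  0.006] {} [387. 130.]
plate1 mark_of 0.75 [ 0.417 -0.195  0.004] {} [316. 237.]
plate1 mark_of 0.69 [ 0.418 -0.363  0.003] {} [372. 236.]
plate1 mark_of 0.68 [ 0.677 -0.209  0.005] {} [318. 152.]
plate1 mark_of 0.68 [ 0.571 -0.375  0.003] {} [374. 185.]
plate1 mark_of 0.66 [ 0.246 -0.302  0.009] {} [354. 295.]
board mark_of 0.57 [0.567 0.007 0.029] {} [248. 188.]
bed mark_of 0.57 [ 0.576 -0.003  0.018] {} [251. 18
[... 1412 characters left out ...]
mark_of 0.61 [0.606 0.156 0.206] {} [228. 197.]
lever_grip mark_of 0.69 [0.616 0.239 0.163] {} [217. 224.]
lever_grip mark_of 0.2 [ 0.674 -0.213  0.006] {} [239. 185.]
lever_pivot mark_of 0.93 [0.601 0.159 0.077] {} [230. 230.]
tub mark_of 0.91 [0.329 0.367 0.   ] {} [303. 310.]
spanner mark_of 0.71 [ 0.805 -0.04   0.   ] {} [193. 206.]
spanner mark_of 0.27 [ 0.411 -0.195  0.005] {} [302. 197.]
coupler mark_of 0.81 [ 0.773  0.209 -0.002] {} [177. 251.]
wrist ['pixels', 'K', 'position', 'rotation', 'shot'] [[297.3, 0.0, 257.4], [0.0, 297.3, 191.5], [0.0, 0.0, 1.0]] [ 0.283 -0.618  0.375] [[0.31, 0.91, 0.28], [-0.95, 0.3, 0.09], [0.0, -0.29, 0.96]]
plate1 mark_of 0.79 [ 0.255 -0.301  0.003] {}
```

```bash
python3 - <<'E'
import cv2
a=cv2.imread('pics/top0.png'); a=a[80:330,110:420]; cv2.imwrite('pics/top0c.png',cv2.resize(a,None,fx=2.4,fy=2.4,interpolation=cv2.INTER_CUBIC))
E
```

```text
(no output)
```

View pics/top0c.png

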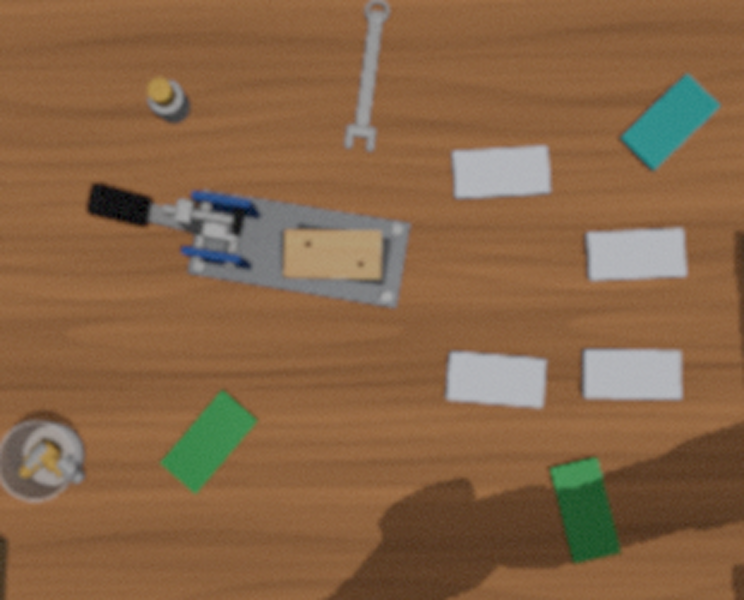

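View pics/side0.png

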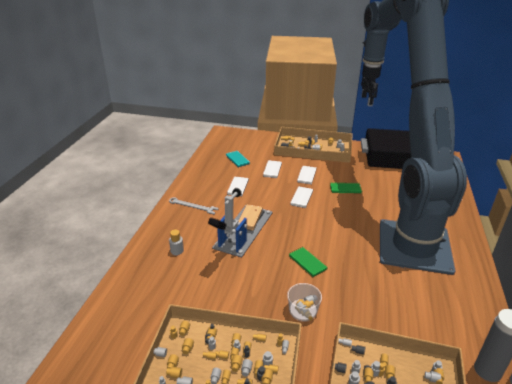

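Of seven plate-like things, four are silver, at crop px (500,172), (636,254), (497,380) and (633,374). These fit "aluminium" and the same outline as the bed. The three others, turquoise (670,120) and green (208,440) and (585,510), are look-alikes to leave alone. The board is on the bed at (333,254), turned slightly from the base. Both views put the plate centres about 6 mm high and the board about 28 mm high.

```bash
cat >> h.py <<'E'
def ray(p,uv,z):
    K=np.array(p['K']); uv=np.atleast_2d(uv).astype(float)
    d=np.c_[(uv[:,0]-K[0,2])/K[0,0],-(uv[:,1]-K[1,2])/K[1,1],-np.ones(len(uv))]@rot(p).T
    c=np.asarray(p['position']); return c+d*((z-c[2])/d[:,2])[:,None]
def rects(p,mask,z,amin=300,amax=3000):
    "oriented rectangles of blobs, in world at height z: (x,y,yaw of long axis deg in 0..180,w,l,pix)"
    S=4; m=cv2.resize(mask.astype(np.uint8)*255,None,fx=S,fy=S,interpolation=cv2.INTER_CUBIC)
    m=((cv2.GaussianBlur(m,(9,9),0)>127)*255).astype(np.uint8)
    out=[]
    for c in cv2.findContours(m,cv2.RETR_EXTERNAL,cv2.CHAIN_APPROX_NONE)[0]:
        a=cv2.contourArea(c)/S/S
        if not amin<a<amax: continue
        uv=(c[:,0,:]+.5)/S-.5
        W=ray(p,uv,z)[:,:2]
        (cx,cy),(ww,hh),ang=cv2.minAreaRect((W*1000).astype(np.float32))
        if ww>hh: l,s,yaw=ww,hh,ang
        else: l,s,yaw=hh,ww,ang+90
        mo=cv2.moments((W*1000).astype(np.float32)[:,None,:]); 
        out.append((mo['m10']/mo['m00']/1000,mo['m01']/mo['m00']/1000,yaw%180,s,l,uv.mean(0).round(),a))
    return out
def hsv(p): return cv2.cvtColor(np.asarray(p['pixels']),cv2.COLOR_RGB2HSV).astype(int)
def silver(p): h=hsv(p); return (h[...,1]<60)&(h[...,2]>135)
def wood(p): h=hsv(p); return (h[...,1]>60)&(h[...,2]>175)&(h[...,0]<30)
def show(L):
    for r in L: print(np.round(r[:2],4),'yaw %.1f  %.0fx%.0f'%r[2:5],r[5],round(r[6]))
def tcp():
    o=sensors.get_obs(); M=R.from_quat(o['tcp_rot']).as_matrix(); return np.array(o['tool_pos']),M,o
def go(x,y,z,yaw):
    "print normalised shift/turn so that TCP gets to x,y,z with tool x at yaw deg or yaw+180, whichever is nearer"
    P,M,o=tcp(); d=M.T@(np.array([x,y,z])-P)
    cur=np.degrees(np.arctan2(M[1,0],M[0,0])); dy=(yaw-cur+90)%180-90
    print('TCP',P.round(4),'yaw %.2f'%cur,'q7 %.2f'%o['joint_pos'][6],'shift',np.round(d/.15,3),'roll',round(-dy/180,4),'t',o['t'])
E
python3 - <<'E'
from h import *
p=snap('top'); show(rects(p,silver(p),.012)); print('board'); show(rects(p,wood(p),.036))
h=hsv(p); print(h[188,248],h[152,318],h[188,215])
r=rects(p,wood(p),.036)
if r: go(r[0][0],r[0][1],.30,r[0][2])
E
```

```text
[ 0.4156 -0.1946] yaw 84.2  66x125 [317. 238.] 855
[ 0.4189 -0.3645] yaw 88.9  65x124 [373. 236.] 858
[ 0.5693 -0.3761] yaw 91.7  66x125 [375. 185.] 834
[ 0.6775 -0.2091] yaw 92.0  67x126 [319. 151.] 830
[ 0.796  -0.0413] yaw 174.2  40x183 [263. 116.] 324
[0.7806 0.7593] yaw 1.8  40x354 [  5. 127.] 1158
[ 0.845  -0.7711] yaw 179.1  69x193 [501.  91.] 1120
[1.1126 0.619 ] yaw 91.1  107x109 [54. 22.] 472
board
[0.5753 0.0057] yaw 88.8  53x112 [248. 185.] 639
[ 17  94 179] [108   7 183] [110   6 121]
TCP [ 0.2096 -0.6416  0.4047] yaw 18.10 q7 -0.06 shift [ 3.657 -3.345  0.698] roll -0.3928 t 1.55
```

View pics/wrist0.png

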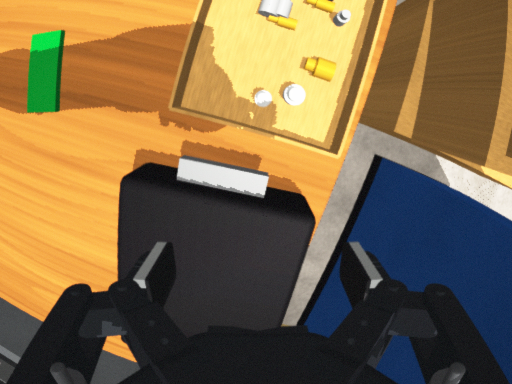

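```bash
python3 -m jog '[[[0.98,-0.9,0,-0.393],[0.98,-0.9,0,-0.393],[0.98,-0.9,0,-0.393],[0.98,-0.9,0,-0.393],[0.98,-0.9,0,-0.393],[0.98,-0.9,0,-0.393],[0.98,-0.9,0,-0.393],[0.98,-0.9,0,-0.393],[0.98,-0.9,0,-0.393],[0.98,-0.9,0,-0.393],[0.98,-0.9,0,-0.393]]]' 85
python3 -c "
from h import *
go(.573,-.01,.30,88.8)"
```

```text
t: 2.65
tool_pos: [0.3074, -0.4677, 0.4048]
tcp_rot: [0.715, 0.699, -0.0, 0.0]
wrist_force: [0.3, 0.2, -0.8]
opening: 0.0849
finger_force: 0.0
TCP [ 0.3074 -0.4677  0.4048] yaw 88.74 q7 0.73 shift [3.09  1.703 0.698] roll -0.0004 t 2.65
```

```bash
python3 -m jog '[[[1,0.57,0,0],[1,0.57,0,0],[1,0.57,0,0],[1,0.57,0,0]]]' >/dev/null
python3 -m jog '[[[1,0.57,0,0],[1,0.57,0,0],[1,0.57,0,0],[1,0.57,0,0]]]' >/dev/null
python3 -m jog '[[[1,0.57,0,0],[1,0.57,0,0],[1,0.57,0,0],[1,0.57,0,0],[1,0.57,0,0]]]'
python3 - <<'E'
from h import *
p=snap('wrist','w1.png'); print(p['position'])
for l in('board','bed','holddown_end','lever_pivot'): 
    for d in finder.mark_of(p,l)[:2]: print(l,round(d['confidence'],2),w(p,d['position']).round(4))
go(.573,-.01,.30,88.8)
E
```

```text
t: 3.95
tool_pos: [0.5743, -0.0186, 0.4046]
tcp_rot: [0.713, 0.702, 0.001, -0.001]
wrist_force: [-0.3, -0.0, -0.1]
opening: 0.0847
finger_force: 0.0
[0.57686139 0.05693536 0.37556372]
board 0.93 [0.5766 0.0091 0.0303]
board 0.37 [ 0.6801 -0.207   0.0102]
lever_pivot 0.92 [0.6073 0.1543 0.0882]
TCP [ 0.5726 -0.0245  0.4047] yaw 88.69 q7 -0.27 shift [0.097 0.001 0.698] roll -0.0006 t 4.2
```

View pics/w1.png

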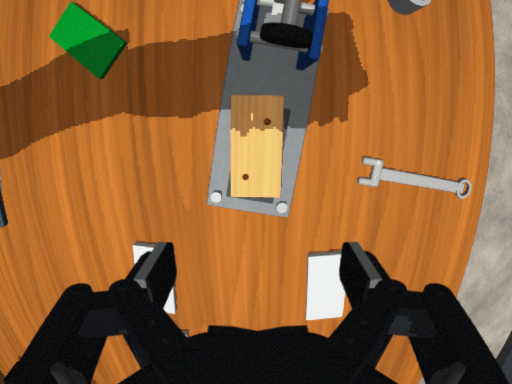

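```bash
python3 -m jog '[[[0.09,0.01,0.3,0],[0.09,0.01,0.6,0],[0.09,0.01,0.9,0],[0.09,0.01,0.95,0],[0.09,0.01,0.95,0]]]' 85 >/dev/null
python3 -m jog '[[[0,0,0.2,0],[0,0,0.4,0],[0,0,0.51,0],[0,0,0.51,0],[0,0,0.51,0]]]' 
python3 -m jog '[[[0,0,0,0],[0,0,0,0],[0,0,0,0],[0,0,0,0],[0,0,0,0],[0,0,0,0],[0,0,0,0],[0,0,0,0]]]' 50 40
python3 -c "
from h import *
go(.44,.02,.3,100)"
```

```text
t: 5.2
tool_pos: [0.5758, -0.0097, 0.1878]
tcp_rot: [0.715, 0.7, 0.001, 0.001]
wrist_force: [0.6, 0.5, -0.0]
opening: 0.0849
finger_force: 0.0
t: 6.0
tool_pos: [0.5754, -0.0096, 0.1875]
tcp_rot: [0.714, 0.7, 0.001, 0.001]
wrist_force: [-1.1, -1.7, 9.5]
opening: 0.0589
finger_force: 41.4
TCP [ 0.5754 -0.0096  0.1875] yaw 88.82 q7 -0.45 shift [ 0.178 -0.904 -0.752] roll -0.0621 t 6.0
```

```bash
python3 -m jog '[[[0,0,-0.2,0],[0,0,-0.4,0],[0,-0.3,-0.4,0],[0,-0.6,-0.4,0],[0,-0.9,-0.4,0],[0,-0.9,-0.2,0],[0,-0.9,0,0],[0,-0.9,0.04,0],[0,-0.9,0.04,0]]]' 
python3 -m jog '[[[0,0,0.03,0],[0,0,0.06,0],[0,0,0.06,0]]]' 
```

```text
t: 6.9
tool_pos: [0.44, -0.0065, 0.1796]
tcp_rot: [0.714, 0.7, -0.001, -0.0]
wrist_force: [0.6, -0.3, -0.0]
opening: 0.0591
finger_force: 45.0
t: 7.2
tool_pos: [0.44, -0.0068, 0.1708]
tcp_rot: [0.714, 0.7, 0.0, 0.0]
wrist_force: [-0.1, 0.6, -0.7]
opening: 0.0594
finger_force: 45.0
```

Release, rise, and measure the bed.

```bash
python3 -m jog '[[[0,0,0.006,0],[0,0,0.006,0],[0,0,0.006,0],[0,0,0.006,0],[0,0,0.006,0]]]' 84
python3 -m jog '[[[0,0,-0.3,0],[0,0,-0.6,0],[0,0,-0.9,0],[-0.4,0,-0.98,0],[-0.8,0,-0.98,0],[-1,0,-0.98,0],[-1,0,-0.98,0]]]' 
python3 - <<'E'
from h import *
p=snap('top','t2.png'); show(rects(p,silver(p),.012)[:4]); 
for l in('board','bed','lever_pivot','holddown_end'):
    for d in finder.mark_of(p,l)[:2]: print(l,round(d['confidence'],2),w(p,d['position']).round(4))
a=cv2.imread('pics/t2.png')[120:260,130:330]; cv2.imwrite('pics/t2c.png',cv2.resize(a,None,fx=4,fy=4,interpolation=cv2.INTER_CUBIC))
p=snap('side','s2.png')
for l in('board','bed','lever_pivot','holddown_end'):
    for d in finder.mark_of(p,l)[:2]: print(l,round(d['confidence'],2),w(p,d['position']).round(4))
a=cv2.imread('pics/s2.png')[150:290,160:360]; cv2.imwrite('pics/s2c.png',cv2.resize(a,None,fx=4,fy=4,interpolation=cv2.INTER_CUBIC))
E
```

```text
t: 7.7
tool_pos: [0.4399, -0.0068, 0.1699]
tcp_rot: [0.714, 0.7, 0.0, 0.0]
wrist_force: [0.7, 0.3, -0.2]
opening: 0.0842
finger_force: 0.0
t: 8.4
tool_pos: [0.4355, -0.1634, 0.3167]
tcp_rot: [0.718, 0.696, -0.001, 0.001]
wrist_force: [0.2, 1.1, 0.3]
opening: 0.084
finger_force: 0.0
[0.3333 0.3612] yaw 153.2  73x74 [131. 270.] 330
[ 0.5691 -0.3755] yaw 91.4  66x126 [375. 185.] 847
[ 0.6775 -0.2088] yaw 92.0  67x126 [318. 151.] 834
[ 0.807  -0.0425] yaw 173.2  40x198 [263. 113.] 411
board 0.73 [0.4386 0.0058 0.0072]
bed 0.61 [0.5732 0.0015 0.0157]
lever_pivot 0.74 [0.6047 0.1581 0.0825]
lever_pivot 0.35 [0.773  0.2092 0.0015]
board 0.65 [0.4417 0.0141 0.0113]
bed 0.84 [0.5732 0.0007 0.0159]
lever_pivot 0.7 [0.6016 0.1603 0.0783]
holddown_end 0.76 [0.6028 0.1525 0.2069]
```

View pics/t2c.png

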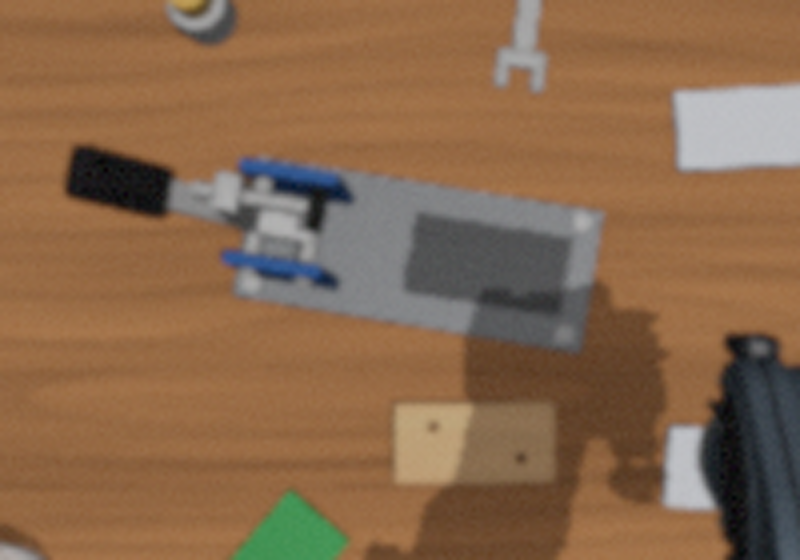

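Crop shows the bed as a dark rectangle with corners (417,213), (572,237), (560,314), (405,291). The board lies well off it at (475,442).

```bash
python3 - <<'E'
from h import *
p=snap('top')
f=lambda c:(np.array(c,float)+.5)/4-.5+[130,120]
W=ray(p,f([(417,213),(572,237),(560,314),(405,291)]),.018)[:,:2]; print(W.round(4),W.mean(0))
B=ray(p,f([(350,172),(603,212),(580,350),(336,308)]),.008)[:,:2]
ang=lambda a,b:np.degrees(np.arctan2(*(a-b)[::-1]))
print('bed edges',ang(W[0],W[1]),ang(W[3],W[2]),'short',ang(W[1],W[2]),ang(W[0],W[3]),'base',ang(B[0],B[1]),ang(B[3],B[2]))
print('base end mid',B[1:3].mean(0), 'pivot dir',ang(np.array([.603,.159]),W.mean(0)))
r=[x for x in rects(p,silver(p),.012) if abs(x[4]-125)<6]; show(r)
print('board'); show(rects(p,wood(p),.018,100))
go(.5703,-.3755,.30,91.5)
E
```

```text
[[ 0.6156  0.0498]
 [ 0.5949 -0.0671]
 [ 0.5368 -0.0568]
 [ 0.5565  0.0597]] [ 0.57595573 -0.00356804]
bed edges 79.9498063693861 80.39326678406158 short -10.060944401095568 -9.539901218249044 base 79.73494397913882 79.09745491299374
base end mid [ 0.56231763 -0.08152426] pivot dir 80.5549623833576
[ 0.5692 -0.3756] yaw 91.4  66x126 [375. 185.] 848
[ 0.6774 -0.2087] yaw 92.0  67x126 [318. 151.] 837
board
[0.4434 0.0469] yaw 179.0  47x55 [236. 230.] 245
TCP [ 0.4369 -0.156   0.3168] yaw 88.92 q7 -0.07 shift [-1.446  0.917  0.112] roll -0.0143 t 8.95
```

```bash
python3 -m jog '[[[-0.3,0.2,0.1,-0.014],[-0.6,0.4,0.1,-0.014],[-0.9,0.6,0.1,-0.014],[-0.98,0.88,0.1,-0.014],[-0.98,0.88,0.1,-0.014],[-0.98,0.88,0.1,-0.014]]]' 84 >/dev/null
python3 - <<'E'
from h import *
p=snap('top'); show([x for x in rects(p,silver(p),.012) if abs(x[4]-125)<8])
p=snap('wrist')
for d in finder.mark_of(p,'plate1')[:4]: print(round(d['confidence'],2),w(p,d['position']).round(4))
go(.5695,-.396,.18,91.4)
E
```

```text
[ 0.4151 -0.1965] yaw 84.2  66x122 [317. 238.] 828
[ 0.4189 -0.364 ] yaw 88.9  65x124 [373. 236.] 867
[ 0.68  -0.209] yaw 92.0  63x126 [318. 150.] 753
0.89 [ 0.7365 -0.4274  0.0135]
0.86 [ 0.571  -0.3776  0.0069]
0.8 [ 0.4225 -0.3625  0.0103]
0.74 [ 0.6798 -0.2089  0.0078]
TCP [ 0.565  -0.3053  0.3017] yaw 91.42 q7 0.16 shift [-0.606  0.016  0.811] roll 0.0001 t 9.7
```

```bash
python3 -m jog '[[[-0.3,0.016,0.2,0],[-0.6,0.016,0.4,0],[-0.61,0.016,0.7,0],[-0.61,0.016,0.85,0],[-0.61,0.016,0.88,0],[-0.61,0.016,0.88,0]]]' 84
python3 -m jog '[[[0,0,0,0],[0,0,0,0],[0,0,0,0],[0,0,0,0],[0,0,0,0],[0,0,0,0],[0,0,0,0],[0,0,0,0]]]' 50 60
python3 -m jog '[[[0,0,-0.3,0],[0,0,-0.6,0],[0.3,0,-0.9,0],[0.6,0,-0.9,0],[0.9,0,-0.9,0],[0.9,0,-0.9,0]]]'
python3 -c "
from h import *
u=np.array([np.cos(np.radians(80)),np.sin(np.radians(80))]); b=np.array([.5758,-.003])
x,y=b-.02*u; go(x,y,.25,80)"
```

```text
t: 10.3
tool_pos: [0.5702, -0.3968, 0.1701]
tcp_rot: [0.698, 0.716, 0.0, -0.001]
wrist_force: [0.0, -0.1, 0.9]
opening: 0.0843
finger_force: 0.0
t: 11.1
tool_pos: [0.571, -0.3977, 0.1725]
tcp_rot: [0.699, 0.716, 0.0, 0.002]
wrist_force: [-2.1, 0.6, 8.0]
opening: 0.0582
finger_force: 64.3
t: 11.7
tool_pos: [0.5683, -0.2541, 0.3076]
tcp_rot: [0.695, 0.719, 0.002, 0.0]
wrist_force: [0.5, -0.2, -2.5]
opening: 0.0583
finger_force: 66.3
TCP [ 0.5683 -0.2541  0.3076] yaw 91.94 q7 0.09 shift [1.54  0.078 0.389] roll 0.0663 t 11.7
```

```bash
python3 -m jog '[[[0.3,0.02,0,0.066],[0.6,0.05,0,0.066],[0.9,0.07,0.1,0.066],[0.95,0.078,0.2,0.066],[0.95,0.078,0.2,0.066]]]' >/dev/null
python3 -c "
from h import *
u=np.array([np.cos(np.radians(80)),np.sin(np.radians(80))]); b=np.array([.5758,-.003])
x,y=b-.02*u; go(x,y,.20,80)"
```

```text
TCP [ 0.5752 -0.1175  0.2744] yaw 79.75 q7 -0.33 shift [ 0.618 -0.13   0.497] roll -0.0014 t 12.2
```

```bash
python3 -m jog '[[[0.3,-0.07,0,-0.001],[0.6,-0.13,0.1,-0.001],[0.62,-0.13,0.3,-0.001],[0.62,-0.13,0.45,-0.001],[0.62,-0.13,0.48,-0.001],[0.62,-0.13,0.48,-0.001]]]'
python3 -c "
from h import *
u=np.array([np.cos(np.radians(80)),np.sin(np.radians(80))]); b=np.array([.5758,-.003])
x,y=b-.02*u; go(x,y,.191,80)"
```

```text
t: 12.8
tool_pos: [0.5735, -0.0265, 0.2032]
tcp_rot: [0.769, 0.64, -0.0, 0.0]
wrist_force: [-0.1, 0.4, -1.8]
opening: 0.0581
finger_force: 66.2
TCP [ 0.5735 -0.0265  0.2032] yaw 79.55 q7 -0.54 shift [ 0.024 -0.012  0.081] roll -0.0025 t 12.8
```

```bash
python3 -m jog '[[[0.024,-0.01,0.03,-0.002],[0.024,-0.01,0.06,-0.002],[0.024,-0.01,0.075,-0.002],[0.024,-0.01,0.08,-0.002],[0.024,-0.01,0.08,-0.002]]]'
python3 -m jog '[[[0,0,0.01,0],[0,0,0.01,0]]]'
```

```text
t: 13.3
tool_pos: [0.5725, -0.0214, 0.1909]
tcp_rot: [0.766, 0.643, 0.0, 0.0]
wrist_force: [-0.4, 0.1, -1.6]
opening: 0.0581
finger_force: 66.3
t: 13.5
tool_pos: [0.5725, -0.0213, 0.1905]
tcp_rot: [0.766, 0.643, 0.0, 0.0]
wrist_force: [-4.0, -0.0, 12.2]
opening: 0.0582
finger_force: 67.7
```

```bash
python3 -m jog '[[[0,0,0,0],[0,0,0,0],[0,0,-0.01,0],[0,0,-0.01,0],[0,0,-0.01,0]]]' 84
python3 -m jog '[[[0,0,-0.3,0],[-0.3,0,-0.6,0],[-0.6,0,-0.8,0],[-0.9,0,-0.8,0],[-1,0,-0.8,0],[-1,0,-0.8,0]]]' >/dev/null
python3 - <<'E'
from h import *
p=snap('top','t3.png'); show([x for x in rects(p,silver(p),.03) if abs(x[4]-125)<12])
show([x for x in rects(p,silver(p),.012) if abs(x[4]-125)<8])
a=cv2.imread('pics/t3.png')[120:260,170:330]; cv2.imwrite('pics/t3c.png',cv2.resize(a,None,fx=4,fy=4,interpolation=cv2.INTER_CUBIC))
go(.5,-.2,.3,80)
E
```

```text
t: 14.0
tool_pos: [0.5725, -0.0213, 0.1908]
tcp_rot: [0.766, 0.643, 0.0, 0.0]
wrist_force: [-0.6, -0.3, -0.5]
opening: 0.084
finger_force: 0.0
[ 0.4162 -0.1876] yaw 84.4  65x123 [315. 238.] 815
[ 0.4153 -0.1904] yaw 84.4  66x125 [315. 238.] 815
TCP [ 0.5458 -0.1713  0.3109] yaw 79.78 q7 -0.22 shift [-0.243 -0.267  0.073] roll -0.0012 t 14.65
```

View pics/t3c.png

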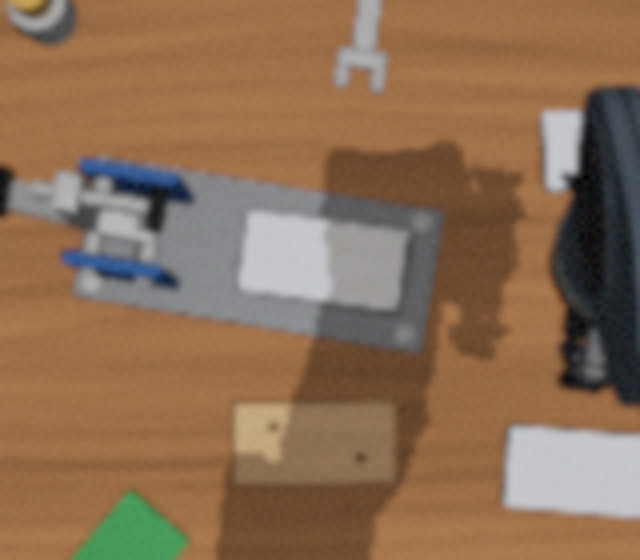

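```bash
python3 - <<'E'
from h import *
go(.678,-.229,.3,92)
p=snap('top')
f=lambda c:(np.array(c,float)+.5)/4-.5+[170,120]
W=ray(p,f([(247,211),(409,229),(402,311),(240,292)]),.03)[:,:2]; print(W.mean(0))
ang=lambda a,b:np.degrees(np.arctan2(*(a-b)[::-1]))
print(ang(W[0],W[1]),ang(W[3],W[2]),ang(W[1],W[2]),ang(W[0],W[3]))
E
```

```text
TCP [ 0.5458 -0.1713  0.3109] yaw 79.78 q7 -0.22 shift [-0.222  0.935  0.073] roll -0.0679 t 14.65
[ 0.57701291 -0.00093787]
82.4207003787097 82.14664210340395 -6.098915123888808 -5.722444571370756
```

```bash
python3 -m jog '[[[-0.1,0.3,0.06,-0.068],[-0.2,0.6,0.06,-0.068],[-0.22,0.9,0.06,-0.068],[-0.22,0.93,0.06,-0.068],[-0.22,0.93,0.06,-0.068]]]' >/dev/null
python3 - <<'E'
from h import *
p=snap('top','t4.png'); show(rects(p,silver(p),.03,500,1500));show([x for x in rects(p,silver(p),.012) if abs(x[4]-125)<8])
h=hsv(p); print(h[160:215:4,235,2])
a=cv2.imread('pics/t4.png')[150:220,200:300]; cv2.imwrite('pics/t4c.png',cv2.resize(a,None,fx=8,fy=8,interpolation=cv2.INTER_CUBIC))
go(.678,-.229,.3,92)
E
```

```text
[ 0.4167 -0.1913] yaw 84.4  65x125 [316. 238.] 871
[ 0.655  -0.2107] yaw 92.0  65x122 [324. 159.] 550
[ 0.4158 -0.1941] yaw 84.4  66x127 [316. 238.] 871
[ 0.6583 -0.2139] yaw 92.0  66x124 [324. 159.] 550
[163 163 144 161 206 206 207 207 194 150 143 170 164 156]
TCP [ 0.6783 -0.2236  0.3008] yaw 92.39 q7 0.03 shift [-0.036 -0.004  0.006] roll 0.0022 t 15.25
```

View pics/t4c.png

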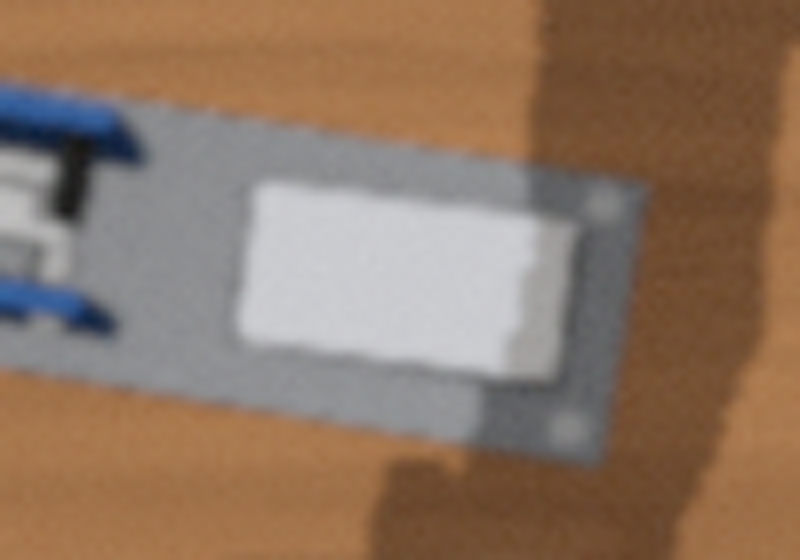

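```bash
python3 -m jog '[[[-0.036,-0.004,0.3,0.002],[-0.036,-0.004,0.6,0.002],[-0.036,-0.004,0.8,0.002],[-0.036,-0.004,0.845,0.002],[-0.036,-0.004,0.845,0.002]]]' 84
python3 -m jog '[[[0,0,0,0],[0,0,0,0],[0,0,0,0],[0,0,0,0],[0,0,0,0],[0,0,0,0],[0,0,0,0],[0,0,0,0]]]' 50 60
python3 -m jog '[[[0,0,-0.2,0],[0,0,-0.5,0],[0.1,-0.2,-0.7,0.067],[0.4,-0.5,-0.7,0.067],[0.7,-0.7,-0.7,0.067],[0.7,-0.7,-0.7,0.067],[0.7,-0.7,-0.7,0.067]]]'
python3 -c "
from h import *
u=np.array([np.cos(np.radians(80)),np.sin(np.radians(80))]); b=np.array([.5758,-.003])
x,y=b-.02*u; go(x,y,.22,80)"
```

```text
t: 15.75
tool_pos: [0.6766, -0.23, 0.1749]
tcp_rot: [0.695, 0.719, -0.001, -0.001]
wrist_force: [0.4, 0.3, 0.1]
opening: 0.0839
finger_force: 0.0
t: 16.55
tool_pos: [0.6726, -0.2311, 0.1815]
tcp_rot: [0.696, 0.718, -0.005, -0.003]
wrist_force: [-38.7, 5.9, 64.7]
opening: 0.0509
finger_force: 32.1
t: 17.25
tool_pos: [0.568, -0.1265, 0.2822]
tcp_rot: [0.766, 0.643, 0.001, 0.0]
wrist_force: [0.6, -0.9, 0.1]
opening: 0.0501
finger_force: 0.0
TCP [ 0.568  -0.1265  0.2822] yaw 80.09 q7 -0.31 shift [ 0.686 -0.091  0.415] roll 0.0005 t 17.25
```

```bash
python3 - <<'E'
from h import *
p=snap('top','t5.png'); show(rects(p,silver(p),.012,500,1500))
p=snap('wrist','w5.png')
for d in finder.mark_of(p,'plate1')[:6]: print(round(d['confidence'],2),w(p,d['position']).round(4))
a=cv2.imread('pics/t5.png')[100:270,190:420]; cv2.imwrite('pics/t5c.png',cv2.resize(a,None,fx=3.4,fy=3.4,interpolation=cv2.INTER_CUBIC))
E
```

```text
0.91 [ 0.2532 -0.3021  0.0043]
0.86 [ 0.4146 -0.1966  0.0058]
0.85 [ 0.5776 -0.0013  0.0224]
0.65 [ 0.6674 -0.2322  0.0078]
0.62 [ 0.7348 -0.424   0.0132]
```

View pics/t5c.png

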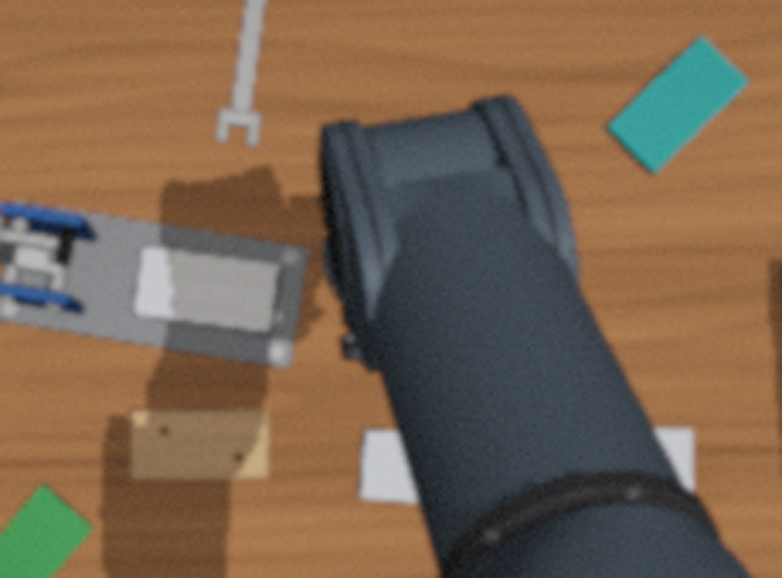

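```bash
python3 -m jog '[[[0.3,-0.3,-0.1,0],[0.6,-0.6,-0.1,0],[0.9,-0.9,-0.1,0],[1,-0.95,-0.1,0],[1,-0.95,-0.1,0]]]' 84
python3 - <<'E'
from h import *
p=snap('top','t6.png'); show(rects(p,silver(p),.012,500,1500))
a=cv2.imread('pics/t6.png')[100:270,190:420]; cv2.imwrite('pics/t6c.png',cv2.resize(a,None,fx=3.4,fy=3.4,interpolation=cv2.INTER_CUBIC))
E
```

```text
t: 17.9
tool_pos: [0.454, 0.047, 0.2956]
tcp_rot: [0.765, 0.644, 0.001, -0.001]
wrist_force: [0.6, -0.4, 0.2]
opening: 0.0841
finger_force: 0.0
[ 0.4158 -0.1945] yaw 84.2  66x126 [316. 238.] 864
[ 0.4189 -0.364 ] yaw 88.9  65x124 [373. 236.] 865
[ 0.5812 -0.0011] yaw 88.8  79x151 [254. 183.] 912
[ 0.6659 -0.2307] yaw 92.6  66x126 [326. 155.] 832
```

View pics/t6c.png

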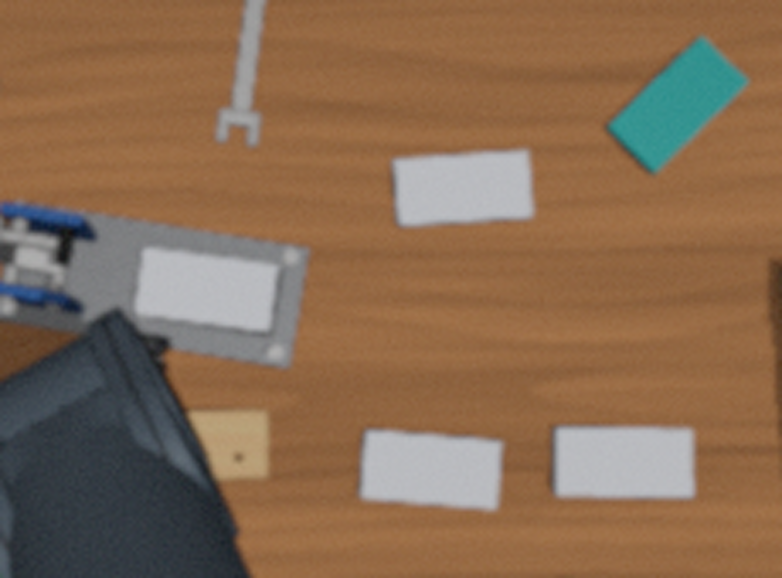

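Plate B was knocked to about crop px (463,188), world (0.666,-0.231), so I'm re-approaching it.

```bash
cat >> h.py <<'E'
def bright(p,t=183): h=hsv(p); return (h[...,1]<60)&(h[...,2]>t)
BED=np.array([.5758,-.003]); U=np.array([np.cos(np.radians(80)),np.sin(np.radians(80))])
def tobed(z,off=-.02,yaw=80): x,y=BED+off*U; go(x,y,z,yaw)
E
python3 - <<'E'
from h import *
p=snap('top'); show(rects(p,bright(p),.03,500,1500)); go(.6668,-.251,.295,92.6)
E
```

```text
[ 0.4165 -0.1915] yaw 84.2  54x113 [316. 238.] 651
[ 0.4197 -0.3585] yaw 88.9  52x111 [373. 236.] 659
[0.5776 0.0009] yaw 81.2  55x115 [250. 185.] 654
[ 0.6625 -0.2271] yaw 92.4  54x112 [326. 155.] 624
TCP [0.4559 0.0441 0.2955] yaw 79.97 q7 -0.66 shift [-1.692  1.727  0.004] roll -0.0702 t 18.0
```

```bash
python3 -m jog '[[[-0.3,0.3,0,0],[-0.6,0.6,0,0],[-0.85,0.86,0,0],[-0.85,0.86,0,0],[-0.85,0.86,0,0]]]' >/dev/null
python3 -m jog '[[[-0.3,0.3,0,-0.07],[-0.6,0.6,0,-0.07],[-0.84,0.86,0,-0.07],[-0.84,0.86,0,-0.07],[-0.84,0.86,0,-0.07]]]' >/dev/null
python3 -c "
from h import *
p=snap('wrist')
for d in finder.mark_of(p,'plate1')[:4]: print(round(d['confidence'],2),w(p,d['position']).round(4))
go(.6668,-.251,.175,92.6)"
```

```text
0.95 [ 0.7349 -0.4248  0.0101]
0.78 [ 0.6714 -0.2312  0.0084]
0.64 [ 0.4181 -0.3619  0.008 ]
0.55 [ 0.418  -0.1943  0.0048]
TCP [ 0.6644 -0.254   0.294 ] yaw 92.26 q7 0.07 shift [0.019 0.018 0.793] roll -0.0019 t 19.1
```

```bash
python3 -m jog '[[[0.019,0.025,0.3,-0.002],[0.019,0.025,0.6,-0.002],[0.019,0.025,0.75,-0.002],[0.019,0.025,0.795,-0.002],[0.019,0.025,0.795,-0.002]]]' 84
python3 -m jog '[[[0,0,0,0],[0,0,0,0],[0,0,0,0],[0,0,0,0],[0,0,0,0],[0,0,0,0],[0,0,0,0],[0,0,0,0]]]' 50 60
```

```text
t: 19.6
tool_pos: [0.6681, -0.2484, 0.1754]
tcp_rot: [0.689, 0.724, -0.0, -0.001]
wrist_force: [0.3, 0.1, -0.1]
opening: 0.084
finger_force: 0.0
t: 20.4
tool_pos: [0.6689, -0.249, 0.1786]
tcp_rot: [0.69, 0.724, 0.001, 0.001]
wrist_force: [-3.5, 1.3, 9.3]
opening: 0.057
finger_force: 61.9
```

```bash
python3 -m jog '[[[0,0,-0.2,0],[0,0,-0.5,0],[0.1,-0.2,-0.7,0.067],[0.4,-0.5,-0.7,0.067],[0.7,-0.7,-0.7,0.067],[0.7,-0.7,-0.7,0.067],[0.7,-0.7,-0.7,0.067]]]'
python3 -c "
from h import *
p=snap('wrist','w7.png'); tobed(.225,-.022)"
```

```text
t: 21.1
tool_pos: [0.5571, -0.1464, 0.2826]
tcp_rot: [0.761, 0.649, 0.0, 0.0]
wrist_force: [0.6, -0.4, -2.1]
opening: 0.0568
finger_force: 64.4
TCP [ 0.5582 -0.1481  0.2825] yaw 80.85 q7 -0.27 shift [ 0.827 -0.041  0.383] roll 0.0047 t 21.15
```

View pics/w7.png

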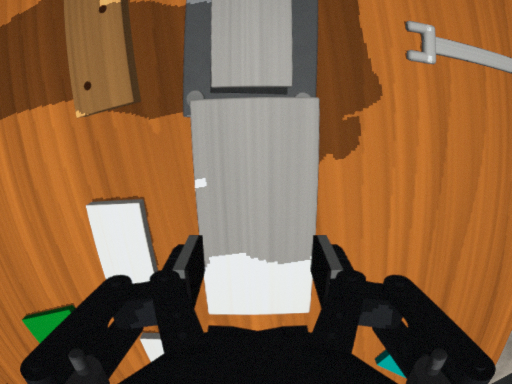

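```bash
cat >> h.py <<'E'
def fray(p,uv,z):
    "wrist fisheye pixel -> world at height z"
    K=np.array(p['K']); out=[]
    for u,v in np.atleast_2d(uv):
        a=np.array([(u-K[0,2])/K[0,0],(v-K[1,2])/K[1,1]]); r=np.hypot(*a)
        d=rot(p)@np.array([np.sin(r)*a[0]/r,-np.sin(r)*a[1]/r,-np.cos(r)]); c=np.array(p['position'])
        out.append(c+d*(z-c[2])/d[2])
    return np.array(out)
E
python3 - <<'E'
from h import *
p=snap('wrist'); P,M,o=tcp(); z=P[2]-.1786+.012
for uv in [(190,97),(318,97),(208,314),(308,314)]:
    X=fray(p,uv,z)[0]; print(uv,(M.T@(X-P)*1000).round(1))
tobed(.225,-.022)
E
```

```text
(190, 97) [ 79.7 -30.5 166.5]
(318, 97) [ 79.7  28.6 166.6]
(208, 314) [-43.3 -28.8 166.6]
(308, 314) [-43.3  31.5 166.7]
TCP [ 0.5588 -0.1493  0.2821] yaw 80.76 q7 -0.27 shift [ 0.834 -0.047  0.38 ] roll 0.0042 t 21.2
```

```bash
python3 -c "
from h import *
tobed(.225,-.019,79)"
python3 -m jog '[[[0.3,-0.02,0,0.01],[0.6,-0.04,0,0.01],[0.85,-0.05,0.2,0.01],[0.855,-0.05,0.35,0.01],[0.855,-0.05,0.38,0.01],[0.855,-0.05,0.38,0.01]]]' >/dev/null
python3 -c "
from h import *
tobed(.211,-.019,79)"
```

```text
TCP [ 0.5588 -0.1493  0.2821] yaw 80.76 q7 -0.27 shift [ 0.854 -0.047  0.38 ] roll 0.0098 t 21.2
TCP [ 0.572  -0.0228  0.2233] yaw 78.83 q7 -0.55 shift [0.008 0.002 0.082] roll -0.0009 t 21.8
```

```bash
python3 -m jog '[[[0.008,0,0.04,0],[0.008,0,0.08,0],[0.008,0,0.09,0],[0.008,0,0.095,0],[0.008,0,0.095,0]]]'
```

```text
t: 22.3
tool_pos: [0.5719, -0.0204, 0.2097]
tcp_rot: [0.772, 0.636, 0.0, 0.0]
wrist_force: [0.1, -0.3, -2.1]
opening: 0.0564
finger_force: 64.6
```

```bash
python3 -m jog '[[[0,0,0.008,0],[0,0,0.008,0],[0,0,0.008,0]]]'
python3 -m jog '[[[0,0,0,0],[0,0,0,0],[0,0,-0.01,0],[0,0,-0.01,0],[0,0,0,-0.006],[0,0,0.05,-0.006],[0,0,0.08,-0.006],[0,0,0.08,-0.006]]]' 84
python3 -m jog '[[[0,0,0,0],[0,0,0,0],[0,0,0,0],[0,0,0,0],[0,0,0,0],[0,0,0,0],[0,0,0,0]]]' 54 25
python3 -m jog '[[[0,0,0,0],[0,0,0,0],[0,0,0,0],[0,0,0,0],[0,0,-0.3,0],[0,0,-0.6,0],[-0.3,0,-0.8,0],[-0.7,0,-0.8,0],[-1,0,-0.8,0],[-1,0,-0.8,0]]]' 84 >/dev/null
python3 -c "
from h import *
go(.4189,-.384,.3,88.9)"
```

```text
t: 22.6
tool_pos: [0.572, -0.0203, 0.2087]
tcp_rot: [0.772, 0.636, 0.0, 0.0]
wrist_force: [-0.0, -1.2, 2.1]
opening: 0.0567
finger_force: 65.3
t: 23.4
tool_pos: [0.5715, -0.0202, 0.1953]
tcp_rot: [0.766, 0.643, -0.001, -0.001]
wrist_force: [0.3, -0.5, 0.4]
opening: 0.0838
finger_force: 0.0
t: 24.1
tool_pos: [0.5721, -0.0202, 0.1965]
tcp_rot: [0.766, 0.643, 0.0, 0.0]
wrist_force: [2.9, -0.5, 1.4]
opening: 0.0595
finger_force: 28.1
TCP [ 0.5438 -0.175   0.3163] yaw 79.51 q7 -0.21 shift [-1.521 -0.565  0.116] roll -0.0522 t 25.1
```

```bash
python3 -m jog '[[[-0.3,-0.1,0.05,-0.052],[-0.6,-0.2,0.1,-0.052],[-0.76,-0.28,0.1,-0.052],[-0.76,-0.28,0.1,-0.052]]]' >/dev/null
python3 -m jog '[[[-0.3,-0.2,0,0],[-0.6,-0.35,0,0],[-0.74,-0.36,0,0],[-0.74,-0.36,0,0],[-0.74,-0.36,0,0]]]' >/dev/null
python3 - <<'E'
from h import *
p=snap('top','t8.png'); show(rects(p,bright(p,175),.042,400,1500)); show(rects(p,silver(p),.012,500,1500))
p=snap('wrist')
for d in finder.mark_of(p,'plate1')[:4]: print(round(d['confidence'],2),w(p,d['position']).round(4))
a=cv2.imread('pics/t8.png')[150:220,200:300]; cv2.imwrite('pics/t8c.png',cv2.resize(a,None,fx=8,fy=8,interpolation=cv2.INTER_CUBIC))
go(.4189,-.384,.175,88.9)
E
```

```text
[ 0.577  -0.0014] yaw 80.7  58x117 [251. 184.] 715
[ 0.4166 -0.1905] yaw 83.3  62x122 [316. 238.] 717
[ 0.4173 -0.368 ] yaw 89.0  65x124 [373. 236.] 779
[ 0.5815 -0.0039] yaw 80.8  83x144 [255. 184.] 929
[0.7931 0.7599] yaw 1.8  40x411 [  5. 113.] 1245
0.71 [ 0.4194 -0.3632  0.0098]
0.7 [ 0.733  -0.4243  0.0111]
TCP [ 0.4306 -0.3815  0.3014] yaw 89.53 q7 0.33 shift [-0.018 -0.078  0.843] roll 0.0035 t 26.15
```

View pics/t8c.png

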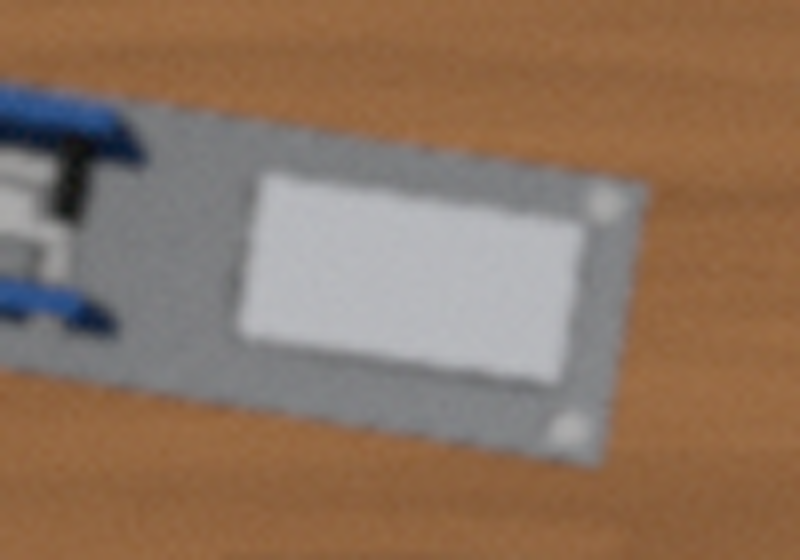

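The pile is now square on the base, with corners at (262,175), (585,222), (560,385) and (240,340). Next is plate C.

```bash
python3 -m jog '[[[-0.018,-0.078,0.3,0.003],[-0.018,-0.078,0.6,0.003],[-0.018,-0.078,0.8,0.003],[-0.018,-0.078,0.845,0.003],[-0.018,-0.078,0.845,0.003]]]' 84
python3 -m jog '[[[0,0,0,0],[0,0,0,0],[0,0,0,0],[0,0,0,0],[0,0,0,0],[0,0,0,0],[0,0,0,0],[0,0,0,0]]]' 50 60
python3 -m jog '[[[0,0,-0.2,0],[0,0,-0.5,0],[0.3,0.15,-0.8,0.052],[0.6,0.3,-0.8,0.052],[0.9,0.45,-0.8,0.052],[0.9,0.45,-0.8,0.052]]]'
python3 -m jog '[[[0.3,0.05,0,0],[0.6,0.1,0,0],[0.6,0.1,0,0],[0.6,0.1,0,0]]]'
python3 -c "
from h import *
p=snap('wrist','w9.png'); tobed(.24,-.02)"
```

```text
t: 26.65
tool_pos: [0.4184, -0.3848, 0.1742]
tcp_rot: [0.714, 0.701, 0.0, -0.001]
wrist_force: [0.2, -0.5, 0.1]
opening: 0.0843
finger_force: 0.0
t: 27.45
tool_pos: [0.4183, -0.386, 0.177]
tcp_rot: [0.714, 0.7, 0.0, 0.002]
wrist_force: [-1.5, 2.5, 10.2]
opening: 0.0574
finger_force: 61.6
t: 28.05
tool_pos: [0.4907, -0.2467, 0.2972]
tcp_rot: [0.767, 0.642, 0.002, 0.001]
wrist_force: [-0.2, -0.2, -1.3]
opening: 0.0574
finger_force: 65.2
t: 28.45
tool_pos: [0.5195, -0.1653, 0.2955]
tcp_rot: [0.768, 0.64, 0.0, 0.001]
wrist_force: [-0.7, -0.0, -1.4]
opening: 0.0571
finger_force: 65.2
TCP [ 0.519  -0.1668  0.2953] yaw 79.50 q7 -0.23 shift [1.01  0.174 0.368] roll -0.0028 t 28.5
```

View pics/w9.png

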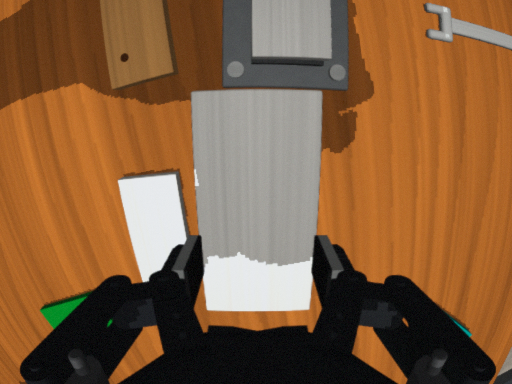

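Plate C is held squarely, with far corners at (192,92) and (322,91) and near corners at (206,311) and (309,311).

```bash
python3 - <<'E'
from h import *
p=snap('wrist'); P,M,o=tcp(); z=P[2]-.177+.012
Q=np.array([M.T@(fray(p,uv,z)[0]-P)*1000 for uv in [(192,92),(322,91),(309,311),(206,311)]]); print(Q.round(1),Q.mean(0))
tobed(.24,-Q[:,0].mean()/1000-.001,79.5)
E
```

```text
[[ 81.8 -28.2 164.9]
 [ 82.4  31.  164.9]
 [-39.5  32.4 165.1]
 [-39.6 -28.5 165. ]] [ 21.27027921   1.67585184 164.97945688]
TCP [ 0.5188 -0.1676  0.2951] yaw 79.41 q7 -0.23 shift [1.001 0.173 0.366] roll -0.0005 t 28.55
```

```bash
python3 -m jog '[[[0.3,0.05,0,0],[0.6,0.1,0,0],[0.9,0.17,0.2,0],[1,0.173,0.35,0],[1,0.173,0.37,0],[1,0.173,0.37,0]]]' >/dev/null
python3 -c "
from h import *
tobed(.2205,-.0223,79.5)"
```

```text
TCP [ 0.5717 -0.0253  0.2385] yaw 79.41 q7 -0.52 shift [0.003 0.001 0.12 ] roll -0.0005 t 29.15
```

```bash
python3 -m jog '[[[0.003,0,0.05,0],[0.003,0,0.09,0],[0.003,0,0.115,0],[0.003,0,0.125,0],[0.003,0,0.13,0],[0.003,0,0.13,0]]]'
python3 -m jog '[[[0,0,0,0],[0,0,0,0],[0,0,-0.01,0],[0,0,-0.01,0],[0,0,0,0],[0,0,0.05,0],[0,0,0.09,0],[0,0,0.09,0]]]' 84
python3 -m jog '[[[0,0,0,0],[0,0,0,0],[0,0,0,0],[0,0,0,0],[0,0,0,0],[0,0,0,0],[0,0,0,0]]]' 54 25
python3 -m jog '[[[0,0,0,0],[0,0,0,0],[0,0,0,0],[0,0,0,0],[0,0,-0.3,0],[0,0,-0.6,0],[-0.3,-0.3,-0.65,0],[-0.6,-0.6,-0.65,0],[-1,-0.9,-0.65,0],[-1,-0.9,-0.65,0],[-1,-0.9,-0.65,0]]]' 84 >/dev/null
python3 - <<'E'
from h import *
p=snap('top'); show(rects(p,bright(p,175),.054,400,1500)); show(rects(p,silver(p),.012,500,1500))
go(.413,-.2155,.3,84.2)
E
```

```text
t: 29.75
tool_pos: [0.5722, -0.0234, 0.2197]
tcp_rot: [0.769, 0.639, 0.0, 0.0]
wrist_force: [-0.2, -0.2, -1.5]
opening: 0.0571
finger_force: 65.2
t: 30.55
tool_pos: [0.5718, -0.0234, 0.2049]
tcp_rot: [0.769, 0.639, -0.001, -0.001]
wrist_force: [-0.4, 0.8, -0.8]
opening: 0.0841
finger_force: 0.0
t: 31.25
tool_pos: [0.5721, -0.0232, 0.2062]
tcp_rot: [0.769, 0.639, -0.0, -0.0]
wrist_force: [-1.9, 1.6, 0.9]
opening: 0.0594
finger_force: 28.0
[ 0.5774 -0.0019] yaw 79.8  60x119 [251. 184.] 772
[ 0.5819 -0.0122] yaw 80.0  93x150 [257. 184.] 1115
TCP [ 0.4095 -0.1486  0.3037] yaw 79.16 q7 -0.22 shift [-0.434  0.107  0.025] roll -0.028 t 32.4
```

```bash
python3 -m jog '[[[-0.2,0.05,0.02,-0.028],[-0.43,0.11,0.02,-0.028],[-0.43,0.11,0.02,-0.028],[-0.43,0.11,0.02,-0.028]]]' >/dev/null
python3 - <<'E'
from h import *
p=snap('wrist')
for d in finder.mark_of(p,'plate1')[:4]: print(round(d['confidence'],2),w(p,d['position']).round(4))
go(.4138,-.2144,.175,84.2)
E
```

```text
0.89 [ 0.7342 -0.426   0.012 ]
0.88 [ 0.2529 -0.3036  0.0045]
0.63 [ 0.4161 -0.1978  0.0074]
TCP [ 0.4171 -0.2114  0.3006] yaw 84.60 q7 -0.02 shift [-0.023 -0.021  0.837] roll 0.0022 t 32.9
```

```bash
python3 -m jog '[[[-0.025,-0.017,0.3,0.002],[-0.025,-0.017,0.6,0.002],[-0.025,-0.017,0.8,0.002],[-0.025,-0.017,0.838,0.002],[-0.025,-0.017,0.838,0.002]]]' 84
python3 -m jog '[[[0,0,0,0],[0,0,0,0],[0,0,0,0],[0,0,0,0],[0,0,0,0],[0,0,0,0],[0,0,0,0],[0,0,0,0]]]' 50 60
python3 -m jog '[[[0,0,-0.2,0],[0,0,-0.5,0],[0,0.3,-0.8,0.026],[0.1,0.6,-0.8,0.026],[0.15,0.7,-0.8,0.026],[0.15,0.7,-0.8,0.026],[0.15,0.7,-0.8,0.026]]]'
python3 -c "
from h import *
p=snap('wrist','w10.png'); tobed(.25,-.02,79.7)"
```

```text
t: 33.4
tool_pos: [0.414, -0.2149, 0.1746]
tcp_rot: [0.742, 0.671, -0.0, -0.001]
wrist_force: [0.5, 0.6, 0.6]
opening: 0.0842
finger_force: 0.0
t: 34.2
tool_pos: [0.4139, -0.2161, 0.1769]
tcp_rot: [0.742, 0.67, 0.001, 0.001]
wrist_force: [-2.0, 2.1, 12.7]
opening: 0.0578
finger_force: 61.0
t: 34.9
tool_pos: [0.5199, -0.2043, 0.2956]
tcp_rot: [0.769, 0.639, -0.0, 0.0]
wrist_force: [-1.4, -0.9, -3.0]
opening: 0.0574
finger_force: 65.4
TCP [ 0.5192 -0.2047  0.2953] yaw 79.45 q7 -0.17 shift [1.258 0.126 0.301] roll -0.0014 t 34.95
```

View pics/w10.png

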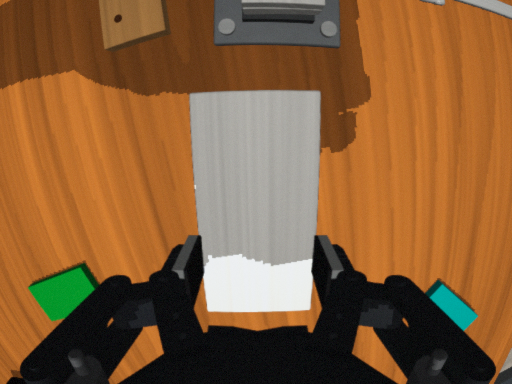

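Plate D is held square, with its far edge at (191,92)–(321,91), so the offset is the same as for C.

```bash
python3 -m jog '[[[0.3,0.03,0,-0.001],[0.6,0.06,0,-0.001],[0.9,0.09,0,-0.001],[0.96,0.12,0.2,-0.001],[0.96,0.12,0.3,-0.001],[0.96,0.12,0.3,-0.001]]]' >/dev/null
python3 -c "
from h import *
tobed(.25,-.0223,79.5)"
```

```text
TCP [ 0.5626 -0.0665  0.2481] yaw 79.66 q7 -0.45 shift [ 0.284  0.011 -0.013] roll 0.0009 t 35.55
```

```bash
python3 -m jog '[[[0.15,0.006,0,0.001],[0.284,0.011,0,0.001],[0.284,0.011,0.05,0.001],[0.284,0.011,0.1,0.001],[0.284,0.011,0.105,0.001],[0.284,0.011,0.105,0.001]]]' 
python3 -c "
from h import *
tobed(.232,-.0223,79.5)"
```

```text
t: 36.15
tool_pos: [0.5732, -0.0259, 0.234]
tcp_rot: [0.77, 0.639, -0.001, -0.0]
wrist_force: [0.3, -0.7, -1.4]
opening: 0.0574
finger_force: 65.4
TCP [ 0.5732 -0.0259  0.234 ] yaw 79.37 q7 -0.53 shift [ 0.004 -0.01   0.013] roll -0.0007 t 36.15
```

```bash
python3 -m jog '[[[0.004,-0.007,0.01,0],[0.004,-0.007,0.017,0],[0.004,-0.007,0.017,0]]]' 
python3 -m jog '[[[0,0,0,0],[0,0,0,0],[0,0,-0.01,0],[0,0,-0.01,0],[0,0,0,0],[0,0,0.05,0],[0,0,0.09,0],[0,0,0.09,0]]]' 84
python3 -m jog '[[[0,0,0,0],[0,0,0,0],[0,0,0,0],[0,0,0,0],[0,0,0,0],[0,0,0,0],[0,0,0,0]]]' 54 25
python3 -m jog '[[[0,0,0,0],[0,0,0,0],[0,0,0,0],[0,0,0,0],[0,0,-0.3,0],[0,0,-0.6,0],[-0.3,0,-0.65,0],[-0.6,0,-0.65,0],[-1,0,-0.65,0],[-1,0,-0.65,0],[-1,0,-0.65,0]]]' 84 >/dev/null
python3 - <<'E'
from h import *
p=snap('wrist','w11.png')
for l in('board','plate1'):
    for d in finder.mark_of(p,l)[:4]: print(l,round(d['confidence'],2),w(p,d['position']).round(4))
p=snap('top'); show(rects(p,bright(p,175),.066,400,1500))
E
```

```text
t: 36.45
tool_pos: [0.5726, -0.0239, 0.2316]
tcp_rot: [0.769, 0.639, -0.0, -0.0]
wrist_force: [-0.8, 0.2, -1.7]
opening: 0.0572
finger_force: 65.4
t: 37.25
tool_pos: [0.5723, -0.0237, 0.2168]
tcp_rot: [0.769, 0.639, -0.001, -0.001]
wrist_force: [0.4, 0.5, 0.5]
opening: 0.0844
finger_force: 0.0
t: 37.95
tool_pos: [0.5725, -0.0236, 0.2182]
tcp_rot: [0.769, 0.639, -0.0, -0.0]
wrist_force: [-3.6, 2.0, 4.5]
opening: 0.0595
finger_force: 28.0
board 0.59 [0.4421 0.0136 0.0121]
plate1 0.97 [ 0.2531 -0.3035  0.003 ]
[0.5812 0.0249] yaw 80.7  61x71 [241. 182.] 430
```

View pics/w11.png

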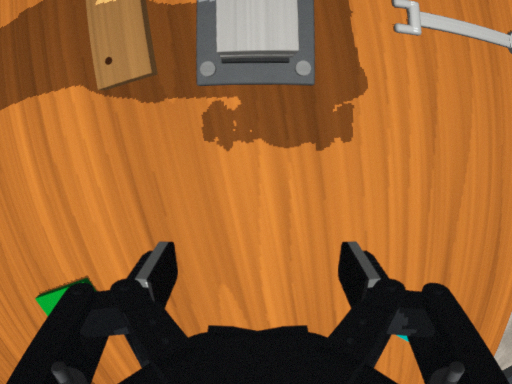

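The pile shows at (258,25) in the wrist view, with the board at (123,40). I'll shift the arm clear of the shadow and measure both.

```bash
python3 -m jog '[[[-0.3,-0.2,0,-0.05],[-0.6,-0.4,0,-0.05],[-0.9,-0.6,0,-0.05],[-0.9,-0.6,0,-0.05],[-0.9,-0.6,0,-0.05]]]' 84
python3 - <<'E'
from h import *
p=snap('top'); show(rects(p,bright(p,175),.066,400,1500)); h=hsv(p)
m=(h[...,1]>50)&(h[...,1]<125)&(h[...,2]>155)&(h[...,0]<30)
print('board'); show(rects(p,m,.018,250,1500)); show(rects(p,wood(p),.018,250,1500))
print(h[231,240:260:4],h[215,248])
for d in finder.mark_of(p,'board')[:2]: print(round(d['confidence'],2),w(p,d['position']).round(4))
p=snap('side')
for l in('board','plate1'):
  for d in finder.mark_of(p,l)[:3]: print(l,round(d['confidence'],2),w(p,d['position']).round(4))
go(.4406,-.008,.3,88.9)
E
```

```text
t: 39.75
tool_pos: [0.4312, -0.2882, 0.3156]
tcp_rot: [0.717, 0.697, -0.0, -0.0]
wrist_force: [0.5, 0.7, 0.2]
opening: 0.0839
finger_force: 0.0
[ 0.5776 -0.0025] yaw 80.3  60x120 [251. 183.] 800
board
[0.4413 0.0081] yaw 89.0  62x124 [249. 230.] 795
[ 0.5214 -0.6357] yaw 91.9  168x169 [460. 197.] 1344
[0.4414 0.0092] yaw 89.0  56x116 [248. 230.] 687
[[ 17  91 187]
 [ 17  92 186]
 [ 17  90 188]
 [ 18  90 187]
 [ 17  90 187]] [ 14 141 152]
0.64 [0.4379 0.0075 0.0116]
board 0.76 [0.4426 0.0139 0.0099]
plate1 0.7 [ 0.5729 -0.0035  0.0605]
plate1 0.63 [ 0.7429 -0.4276  0.0038]
plate1 0.6 [ 0.252  -0.2996  0.0063]
TCP [ 0.4336 -0.2858  0.3157] yaw 88.66 q7 0.18 shift [1.853 0.003 0.106] roll -0.0013 t 40.0
```

```bash
python3 -m jog '[[[0.3,0,0,0],[0.6,0,0,0],[0.95,0,0,-0.002],[0.95,0,0,-0.002],[0.95,0,0,-0.002]]]' 84 >/dev/null
python3 -m jog '[[[0.3,0,0,0],[0.6,0,0,0],[0.85,0,0.1,0],[0.85,0,0.3,0],[0.85,0,0.3,0]]]' 84 >/dev/null
python3 -c "
from h import *
go(.441,-.0115,.179,89)"
```

```text
TCP [ 0.4381 -0.0175  0.2685] yaw 88.93 q7 -0.46 shift [0.04  0.021 0.596] roll -0.0004 t 41.0
```

```bash
python3 -m jog '[[[0.035,0.015,0.2,0],[0.035,0.015,0.4,0],[0.035,0.015,0.55,0],[0.035,0.015,0.59,0],[0.035,0.015,0.59,0]]]' 84
python3 -m jog '[[[0,0,0,0],[0,0,0,0],[0,0,0,0],[0,0,0,0],[0,0,0,0],[0,0,0,0],[0,0,0,0],[0,0,0,0]]]' 50 50
python3 -m jog '[[[0,0,-0.2,0],[0,0,-0.5,0],[0,0,-0.8,0],[-0.3,0,-0.8,0.05],[-0.6,0.2,-0.8,0.05],[-0.7,0.5,-0.8,0.05],[-0.7,0.6,-0.8,0.05],[-0.7,0.6,-0.8,0.05],[-0.7,0.6,-0.8,0.05]]]'
python3 - <<'E'
from h import *
p=snap('wrist'); P,M,o=tcp(); h=hsv(p)
# wooden board in tool frame: rows of pixels along the middle and the columns at two rows
for u in (235,257,280): print(u,[tuple(h[v,u]) for v in range(60,140,6)])
go(0,0,.3,79.7); tobed(.28,-.021,79.7)
E
```

```text
t: 41.5
tool_pos: [0.4412, -0.0133, 0.1821]
tcp_rot: [0.715, 0.699, -0.001, -0.0]
wrist_force: [-0.3, 0.1, 0.3]
opening: 0.084
finger_force: 0.0
t: 42.3
tool_pos: [0.4412, -0.0127, 0.1837]
tcp_rot: [0.714, 0.7, 0.001, 0.001]
wrist_force: [-1.5, -0.1, 12.3]
opening: 0.0574
finger_force: 50.5
t: 43.2
tool_pos: [0.5279, -0.1189, 0.3024]
tcp_rot: [0.767, 0.642, -0.0, -0.0]
wrist_force: [-0.8, 0.5, -0.6]
opening: 0.0573
finger_force: 53.8
235 [(np.int64(90), np.int64(3), np.int64(93)), (np.int64(78), np.int64(13), np.int64(95)), (np.int64(90), np.int64(11), np.int64(96)), (np.int64(105), np.int64(11), np.int64(96)), (np.int64(96), np.int64(14), np.int64(93)), (np.int64(16), np.int64(146), np.int64(161)), (np.int64(15), np.int64(151), np.int64(164)), (np.int64(17), np.int64(157), np.int64(159)), (np.int64(16), np.int64(150), np.int64(162)), (np.int64(16), np.int64(149), np.int64(166)), (np.int64(16), np.int64(156), np.int64(162)), (np.int64(16), np.int64(158), np.int64(163)), (np.int64(17), np.int64(156), np.int64(163)), (np.int64(16), np.int64(150), np.int64(167))]
257 [(np.int64(30), np.
[... 753 characters left out ...]
86)), (np.int64(23), np.int64(5), np.int64(186)), (np.int64(24), np.int64(7), np.int64(187)), (np.int64(16), np.int64(152), np.int64(175)), (np.int64(16), np.int64(151), np.int64(176)), (np.int64(16), np.int64(155), np.int64(176)), (np.int64(16), np.int64(152), np.int64(180)), (np.int64(16), np.int64(150), np.int64(178)), (np.int64(16), np.int64(151), np.int64(179)), (np.int64(16), np.int64(150), np.int64(179)), (np.int64(17), np.int64(148), np.int64(178)), (np.int64(16), np.int64(150), np.int64(179))]
TCP [ 0.5276 -0.1188  0.3024] yaw 79.87 q7 -0.34 shift [ 0.161 -3.602  0.02 ] roll 0.0009 t 43.25
TCP [ 0.5276 -0.1188  0.3024] yaw 79.87 q7 -0.34 shift [0.676 0.181 0.149] roll 0.0009 t 43.25
```

```bash
python3 - <<'E'
from h import *
p=snap('wrist'); P,M,o=tcp(); h=hsv(p); z=P[2]-.1657
sat=h[...,1]
for u in (215,235,257,280,300):
    v=next(v for v in range(70,110) if (sat[v:v+4,u]>110).all()); X=M.T@(fray(p,(u,v-.5),z)[0]-P); print(u,v,(X*1000).round(1))
for u in (235,257,280):
    print(u,[(v,int(h[v,u,0]),int(sat[v,u]),int(h[v,u,2])) for v in range(290,326,3)])
E
```

```text
215 70 [ 91.  -17.6 165.7]
235 89 [ 81.9  -8.5 165.7]
257 89 [ 81.9   1.4 165.7]
280 89 [ 82.   11.8 165.7]
300 88 [ 82.7  20.9 165.7]
235 [(290, 22, 124, 246), (293, 21, 124, 245), (296, 22, 125, 246), (299, 22, 124, 246), (302, 21, 125, 245), (305, 21, 128, 245), (308, 21, 128, 244), (311, 14, 194, 195), (314, 14, 196, 195), (317, 14, 195, 196), (320, 14, 191, 199), (323, 14, 189, 196)]
257 [(290, 20, 131, 245), (293, 20, 130, 245), (296, 20, 133, 245), (299, 20, 128, 244), (302, 19, 129, 245), (305, 19, 132, 245), (308, 19, 136, 243), (311, 15, 196, 185), (314, 14, 191, 187), (317, 14, 198, 183), (320, 13, 191, 186), (323, 14, 193, 188)]
280 [(290, 22, 121, 245), (293, 22, 119, 246), (296, 22, 122, 246), (299, 22, 120, 245), (302, 22, 122, 245), (305, 22, 121, 245), (308, 18, 143, 238), (311, 14, 193, 203), (314, 14, 188, 206), (317, 14, 195, 199), (320, 14, 195, 196), (323, 14, 192, 194)]
```

```bash
python3 -m jog '[[[0.3,0.1,0,0],[0.6,0.17,0,0],[0.667,0.181,0.1,0.001],[0.667,0.181,0.25,0.001],[0.667,0.181,0.31,0.001],[0.667,0.181,0.31,0.001]]]'
python3 -c "
from h import *
tobed(.2505,-.0223,79.7)"
```

```text
t: 43.9
tool_pos: [0.572, -0.0258, 0.2546]
tcp_rot: [0.768, 0.641, -0.001, -0.001]
wrist_force: [-0.9, 0.2, -1.4]
opening: 0.0575
finger_force: 53.8
TCP [ 0.572  -0.0258  0.2546] yaw 79.67 q7 -0.54 shift [ 0.005 -0.001  0.027] roll -0.0002 t 43.9
```

```bash
python3 -m jog '[[[0.005,0,0.012,0],[0.005,0,0.02,0],[0.005,0,0.025,0],[0.005,0,0.027,0],[0.005,0,0.027,0]]]' 
python3 -m jog '[[[0,0,0.006,0],[0,0,0.006,0]]]' 
```

```text
t: 44.4
tool_pos: [0.5733, -0.0249, 0.2518]
tcp_rot: [0.768, 0.64, 0.0, 0.0]
wrist_force: [-0.5, 1.1, 0.4]
opening: 0.0576
finger_force: 53.8
t: 44.6
tool_pos: [0.5733, -0.0248, 0.2506]
tcp_rot: [0.768, 0.64, -0.0, -0.0]
wrist_force: [0.1, 0.2, -0.8]
opening: 0.0574
finger_force: 53.8
```

```bash
python3 -m jog '[[[0,-0.004,0.004,0],[0,-0.004,0.004,0],[0,-0.004,0.004,0],[0,-0.004,0,0],[0,-0.004,0.05,0],[0,-0.004,0.08,0],[0,-0.004,0.08,0]]]' 84
python3 -m jog '[[[0,0,0,0],[0,0,0,0],[0,0,0,0],[0,0,0,0],[0,0,0,0],[0,0,0,0],[0,0,0,0]]]' 54 25
python3 -m jog '[[[0,0,0,0],[0,0,0,0],[0,0,0,0],[0,0,0,0],[0,0,-0.3,0],[0,0,-0.5,0],[-0.3,-0.2,-0.5,0],[-0.6,-0.4,-0.5,-0.03],[-0.9,-0.7,-0.5,-0.05],[-1,-0.9,-0.5,-0.05],[-1,-0.9,-0.5,-0.05],[-1,-0.9,-0.5,-0.05]]]' 84
python3 - <<'E'
from h import *
p=snap('top','t12.png'); h=hsv(p)
m=(h[...,1]>50)&(h[...,1]<125)&(h[...,2]>155)&(h[...,0]<30)
show(rects(p,m,.084,250,1200)); show(rects(p,wood(p),.084,250,1200))
for l in ('board','plate1','lever_grip','lever_pivot'):
    for d in finder.mark_of(p,l)[:2]: print(l,round(d['confidence'],2),w(p,d['position']).round(4))
p=snap('side')
for l in ('board','plate1','lever_grip','lever_pivot'):
    for d in finder.mark_of(p,l)[:2]: print(l,round(d['confidence'],2),w(p,d['position']).round(4))
E
```

```text
t: 45.3
tool_pos: [0.5723, -0.0246, 0.2377]
tcp_rot: [0.768, 0.641, -0.001, -0.001]
wrist_force: [-0.4, 0.1, 0.7]
opening: 0.0839
finger_force: 0.0
t: 46.0
tool_pos: [0.5727, -0.0246, 0.2388]
tcp_rot: [0.768, 0.64, 0.0, 0.0]
wrist_force: [-0.4, 1.0, 3.1]
opening: 0.0589
finger_force: 27.4
t: 47.2
tool_pos: [0.412, -0.1488, 0.3139]
tcp_rot: [0.716, 0.698, -0.0, 0.0]
wrist_force: [1.2, 0.2, 0.6]
opening: 0.0836
finger_force: 0.0
[ 0.578  -0.0026] yaw 80.3  62x121 [251. 182.] 867
[ 0.5779 -0.0022] yaw 80.6  59x117 [251. 182.] 790
board 0.93 [ 0.5741 -0.0062  0.0778]
plate1 0.98 [0.3444 0.1667 0.0047]
plate1 0.87 [ 0.739  -0.4216  0.0051]
lever_grip 0.64 [0.6193 0.2358 0.1629]
lever_pivot 0.84 [0.6049 0.1626 0.0823]
board 0.68 [ 0.5777 -0.0017  0.0773]
plate1 0.85 [ 0.2512 -0.3016  0.0075]
plate1 0.71 [ 0.7387 -0.4237  0.0025]
lever_grip 0.75 [0.6163 0.233  0.1623]
lever_pivot 0.8 [0.6042 0.1604 0.0791]
lever_pivot 0.26 [0.6178 0.2363 0.1628]
```

Board sits square on the pile. Next, go round to the lever with the fingers shut.

```bash
python3 -m jog '[[[0.3,0.05,-0.3,0.04],[0.6,0.1,-0.6,0.04],[0.9,0.1,-0.65,0.04],[1,0.1,-0.65,0.04],[1,0.1,-0.65,0.04]]]' 0 >/dev/null
python3 -m jog '[[[0.3,0,0,0],[0.6,0,0,0],[0.9,0,0,0],[1,0,0,0],[1,0,0,0]]]' 0 >/dev/null
python3 -c "
from h import *
go(.6198,.2477,.41,80)"
```

```text
TCP [0.4538 0.152  0.4107] yaw 81.68 q7 -0.81 shift [0.791 1.003 0.005] roll 0.0093 t 48.7
```

```bash
python3 -m jog '[[[0.4,0,0,0.009],[0.79,0.1,0,0.009],[0.79,0.4,0,0.009],[0.79,0.7,0,0.009],[0.79,0.99,0,0.009],[0.79,1,0,0.009],[0.79,1,0,0.009]]]' 0
python3 -c "
from h import *
go(.6198,.2477,.37,80)"
```

```text
t: 49.4
tool_pos: [0.6209, 0.2424, 0.4096]
tcp_rot: [0.768, 0.64, -0.001, -0.0]
wrist_force: [-0.5, -0.3, 0.4]
opening: 0.0002
finger_force: 0.0
TCP [0.6209 0.2424 0.4096] yaw 79.65 q7 -0.90 shift [ 0.034 -0.013  0.264] roll -0.0019 t 49.4
```

```bash
python3 -m jog '[[[0.035,-0.01,0.2,0],[0.035,-0.01,0.3,0],[0.04,-0.01,0.38,0],[0.06,-0.01,0.45,0],[0.08,-0.01,0.52,0],[0.1,-0.01,0.58,0],[0.115,-0.01,0.64,0],[0.13,-0.01,0.7,0],[0.14,-0.01,0.74,0]]]' 0
python3 -m jog '[[[0.01,0,0.04,0],[0.02,0,0.08,0],[0.03,0,0.12,0],[0.04,0,0.16,0],[0.045,0,0.19,0],[0.05,0,0.22,0],[0.05,0,0.23,0],[0.05,0,0.23,0]]]' 0
```

```text
t: 50.3
tool_pos: [0.6213, 0.2657, 0.3001]
tcp_rot: [0.767, 0.642, -0.0, 0.0]
wrist_force: [-0.6, -0.6, 0.8]
opening: -0.0001
finger_force: 0.3
t: 51.1
tool_pos: [0.6231, 0.2733, 0.266]
tcp_rot: [0.767, 0.642, 0.0, 0.0]
wrist_force: [-1.1, -0.5, 2.2]
opening: -0.0
finger_force: 1.4
```

```bash
python3 -m jog '[[[0,0,-0.1,0],[0,0,-0.4,0],[0,0,-0.7,0],[0,0,-1,0],[0,0,-1,0],[0,0,-1,0],[0,0,-1,0]]]'
python3 -m jog '[[[0,-0.3,0,0],[0,-0.6,0,0],[0,-0.9,0,0],[-0.3,-1,0,0],[-0.3,-1,0,0],[-0.3,-1,0,0],[-0.3,-1,0,0]]]'
python3 - <<'E'
from h import *
for n in('top','side'):
    p=snap(n,n+'13.png')
    for l in ('board','lever_grip','lever_pivot','holddown_end','tub','spanner','coupler'):
        for d in finder.mark_of(p,l)[:1]: print(n,l,round(d['confidence'],2),w(p,d['position']).round(4))
    if n=='top':
        h=hsv(p); m=(h[...,1]>50)&(h[...,1]<125)&(h[...,2]>150)&(h[...,0]<30); show(rects(p,m,.084,150,1200)); show(rects(p,wood(p),.084,150,1200))
E
```

```text
t: 51.8
tool_pos: [0.623, 0.2729, 0.4151]
tcp_rot: [0.767, 0.642, -0.001, 0.0]
wrist_force: [-0.5, -0.2, -0.2]
opening: 0.0005
finger_force: 0.0
t: 52.5
tool_pos: [0.4683, 0.2555, 0.4152]
tcp_rot: [0.767, 0.641, -0.0, -0.0]
wrist_force: [0.8, 0.7, 0.1]
opening: 0.0001
finger_force: 0.0
top board 0.66 [ 0.5747 -0.0035  0.0751]
top lever_grip 0.65 [0.6245 0.2687 0.0813]
top lever_pivot 0.63 [0.6054 0.1586 0.0821]
top holddown_end 0.85 [0.5763 0.0041 0.1217]
top tub 0.82 [ 0.3307  0.3685 -0.0023]
top spanner 0.93 [ 0.8104 -0.047   0.0019]
top coupler 0.47 [0.775  0.2065 0.0055]
[ 0.576  -0.0115] yaw 80.6  62x121 [249. 182.] 660
[ 0.5756 -0.0137] yaw 80.1  59x117 [249. 182.] 552
side board 0.64 [0.5794 0.0016 0.0773]
side lever_grip 0.87 [0.6234 0.2695 0.079 ]
side lever_pivot 0.56 [0.6026 0.1614 0.0774]
side holddown_end 0.73 [ 0.7719  0.2109 -0.0012]
side tub 0.98 [3.294e-01 3.656e-01 3.000e-04]
side spanner 0.73 [ 0.806  -0.0425 -0.0019]
side coupler 0.61 [ 0.7699  0.2099 -0.0025]
```

The lever is level at z≈0.08 and holds. A last check of the board's rectangle centre in t12 and top13.

```bash
python3 - <<'E'
from h import *
p=snap('top')
for f in('t12.png','top13.png'):
    q=dict(p); q['pixels']=cv2.cvtColor(cv2.imread('pics/'+f),cv2.COLOR_BGR2RGB); h=hsv(q)
    m=((h[...,1]>50)&(h[...,1]<125)&(h[...,2]>150)&(h[...,0]<30)).astype(np.uint8)
    for c in cv2.findContours(m,cv2.RETR_EXTERNAL,cv2.CHAIN_APPROX_NONE)[0]:
        if 150<cv2.contourArea(c)<1200:
            W=ray(p,c[:,0],.084)[:,:2]*1000
            if abs(W[:,0].mean()-576)<40: print(f,cv2.minAreaRect(W.astype(np.float32)))
print({k:np.round(v,3).tolist() for k,v in sensors.get_obs().items() if k in('t','wrist_force')})
E
```

```text
t12.png ((578.14697265625, -2.670928955078125), (119.75467681884766, 60.067447662353516), 80.2935562133789)
top13.png ((578.1265258789062, -2.4470291137695312), (119.24168395996094, 60.38052749633789), 80.60957336425781)
{'t': 53.35, 'wrist_force': [-0.332, 0.127, 0.576]}
```

The board hasn't shifted, so I'm handing in.

```bash
python3 -c "
from cell import ticket
print(ticket.finish_job())"
```

```text
the job is handed in; nothing more can be done
None
```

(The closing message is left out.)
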